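# Tumble a batch of brass nuts

### The arm

A 6-joint arm with a two-finger parallel gripper is mounted at the origin on the work surface. World frame = base frame: x ahead of the robot, y to its left, z up, the work surface at z = 0. Lengths are in m, angles in rad, forces in N, time in s.
With the tool pointing down it reaches from about 0.35 to 0.975 m from the base axis. Payload 4.9 kg.
Tool frame: the origin (TCP) lies midway between the tips of the shut fingers; the grasp point (between the pads) lies 19 mm behind it; x points along the fingers, y is the direction in which the jaws open and shut, and the axes are right-handed (so a half turn about x gives the same grasp; the last joint's range is limited). The gripper opens to 85 mm and grips with 20 to 120 N. Pads are 22 mm wide; open, the fingers measure 114 mm over their backs; the gripper's body (76 mm by 85 mm) begins 54 mm behind the grasp point. The pads swing forward as they close: fully open they stand 13 mm farther back than shut.
Start: joints at [1.064, 0.053, 1.613, -0, 1.476, -0.119], TCP at [0.236, 0.579, 0.231] pointing down, gripper open.
Joint ranges: [-3.01, 3.01], [-1.01, 2.22], [0.06, 2.58], [-1.02, 4.17], [0.09, 2.62], [-3.14, 3.14]. Speed limits (rad/s): [2.57, 2.57, 3.14, 3.14, 3.14, 3.14].

### API

Orientations are given as a rotation vector (axis times angle).
In Python, from station import ctrl gives the robot as it stands.
- The arm moves only by the shell command python3 -m handwheel 'ROWS' [FORCE]. ROWS is JSON, a list of rows, each a list of 3 entries, a list of its own where there are three numbers: the finger opening in m, from 0 to 0.0854, then the shift along the tool's x, y, z in m, then the turn, a rotation vector about the tool's x, y, z in degrees. In form: [[claw, [dx, dy, dz], [ax, ay, az]], ...]. A call has 1 to 10 rows; each row shifts and turns the commanded pose from where the row before left it, along the tool's axes as they then stand; what a row does not reach is not made up. A row lasts 1/12 s, in which the tool goes at most 41.7 mm and 7.16 degrees, less where a joint would pass 70% of its speed; a pose out of reach is approached as far as the arm can. A call with a gripper value outside its range is refused whole. The fingers move at their own pace and stop on an object; FORCE is the grip in N (left out, the last holds). Time passes only in rows, so rows that do not move let the fingers close. It gives the time, the measured TCP pose, the force and the opening at its end, in the units of the state.
- ctrl.get_obs(): the state, without advancing time (a new reading comes with each control period).
- ctrl.get_image(name): name is "scene" or "top" or "wrist"; returns the picture (420x560x3 uint8, red, green, blue); there is no depth.
- ctrl.camera_params(name): a dict with "vertical_fov" (degrees; the focal length in pixels is half the picture's height over the tangent of half this angle, whatever the lens; pixels are square), "cx", "cy" (the principal point, pixels), "D" ([k1, k2, p1, p2, k3] as OpenCV has them; the pictures are not rectified), "rvec" (rotation vector, rad) and "tvec" (3), from world to camera coordinates, as OpenCV has them; the wrist camera has in their place "T_tool_cam" (4x4, takes a point from camera to tool coordinates, whose origin is the TCP and whose axes are the tool frame's). Camera axes: x right, y down, z forward; pixel columns grow to the right and rows downward; lengths in m; the calibration is good to about 2 mm. A picture is of the moment at which its call begins: read the wrist's pose just before it. camera_params takes no time and is no camera call.
- ctrl.finish_job(): hands the job in, once; it reports no verdict.
Trained networks look in the newest picture that a camera, given by its name, has taken for a name from the list of things; names that differ only in an ending like _2 or _b are one class to them, and where a whole thing is asked for, a point or a joint stands for the part that bears it (a point fixed in the world has none). Each returns a list of dicts, best first, with "score" (0 to 1); they miss things now and then, are a little off and sometimes report something else, mostly with a low value. They report only what shows in the picture. A call takes as long as a camera call.
- ctrl.look_for(thing, camera): "box" ([centre column, centre row, width, height] in pixels, round what is visible of it).
- ctrl.silhouettes(thing, camera): "mask" (420x560 bool, what is visible of it) and "box" ([centre column, centre row, width, height] in pixels, round what is visible of it).
- ctrl.tip_of(thing, camera): "centre" ([row, column] in pixels: a listed point, or the origin of a listed thing).
The state is a dict: "t": time; "q": joint angles; "dq": joint speeds; "effort": joint torques, N m; "tool_pos": TCP position; "tool_rot": TCP orientation; "contact_force": force on the tool from outside, world axes, zero at the start; "wrist_torque": the same for the moment, N m; "opening": finger opening in m.
Only numpy, scipy, OpenCV 4.12 (cv2) and the standard library are available. Lean on these libraries where they do the work, as an engineer would, in place of code of your own. Each camera call takes 0.05 s, during which the arm holds its last target.

### The job

Run the loose brass nuts through the hand-cranked tumbler: pick every nut onto the steel scoop, carry them all across together with the scoop kept level, and tip them into the open round tub; keep the scoop level except when tipping at the tub. Then put the empty scoop back flat on its black mat, seat the round cover fully home in the tub's rim, and finally turn the crank one full turn clockwise (seen from above), back to where it started. Leave the other things on the bench where they are.

Things in the scene. Friction and masses are not known exactly. Their poses are not given: they have to be found in the camera images.
- nut1_mid (a point): brass hex nut, 30 mm across flats, 34.6 across corners, 16 thick, 60 g, lying flat on the bench with any yaw; point at its centre, half-way up; z is its hole axis, two of its flats face +x and -x, the others each 60 degrees on from there. There are 2 to 4 nuts; absent ones give None
- nut2_mid (a point): brass hex nut, 30 mm across flats, 34.6 across corners, 16 thick, 60 g, lying flat on the bench with any yaw; point at its centre, half-way up; z is its hole axis, two of its flats face +x and -x, the others each 60 degrees on from there. There are 2 to 4 nuts; absent ones give None
- nut3_mid (a point): brass hex nut, 30 mm across flats, 34.6 across corners, 16 thick, 60 g, lying flat on the bench with any yaw; point at its centre, half-way up; z is its hole axis, two of its flats face +x and -x, the others each 60 degrees on from there. There are 2 to 4 nuts; absent ones give None
- nut4_mid (a point): brass hex nut, 30 mm across flats, 34.6 across corners, 16 thick, 60 g, lying flat on the bench with any yaw; point at its centre, half-way up; z is its hole axis, two of its flats face +x and -x, the others each 60 degrees on from there. There are 2 to 4 nuts; absent ones give None
- scoop_pan (a point): flat polished steel bench scoop, 0.3 kg; this point is the centre of the pan's upper floor face, 3 mm above its underside. x points to the open front lip, z up. Pan outside 140 mm (x) by 106 (y), floor and walls 3 mm thick, side walls 21 high and back wall 24 high above the underside, front open and flat. The pan is slippery (friction about 0.3 with the nuts): nuts slide off once it is tipped by some 25 degrees or more, 45 to 50 to be quick
- scoop_lip (a point): middle of the scoop's front lip, 70 mm ahead of scoop_pan along x, at the floor's upper face; axes as scoop_pan
- scoop_grip (a point): grasp point in the scoop's yellow handle bar, 95 mm behind scoop_pan along -x and 38 mm above it; the bar runs along x behind the back wall (94 mm of it), is 20 wide (y) and 28 tall, its underside 27 above the pan's underside; axes as scoop_pan. The scoop's own centre of mass lies some 48 mm ahead of this point
- mat: fixed black rubber mat, 4 mm thick, 270 by 130 mm, on which the scoop is parked; its origin (on the bench) is the spot under the pan's centre when parked, the mat reaches from 182 mm behind it to 88 mm ahead along its x, which is the way the parked scoop's lip points
- seat (a point): fixed tumbler tub, green, upright and open at the top: centre of the ledge in its rim on which the cover comes to rest, 94 mm above the bench. The mouth below the ledge is 164 mm wide, inner floor 5 mm above the bench; above the ledge an aluminium rim, inside 182 mm wide, outside 200 mm, rises to 104 mm above the bench. Z up. The gearbox (90 mm square, 90 tall) stands at (-110, 140) mm in this frame
- cover_base (a point): round aluminium cover plate, 176 mm across, 8 thick, 0.35 kg: centre of its underside; z up. Lies on the bench at first. It fits the tub's rim with 3 mm to spare all round, at any yaw
- cover_grip (a point): grasp point in the cover's upright red handle plate, 30 mm above the underside at the centre; the plate is 12 mm thick (along x), 70 long (along y), its top 44 above the underside; axes as cover_base
- crank_axis (a point): fixed point on the crank's upright turning axis, at the height of the middle of its handle, 143 mm above the bench
- crank_handle (a point): middle of the black upright handle of the crank, 22 mm across and 46 tall, standing 60 mm from the axis, spinning freely on the crank arm (its own yaw means nothing). Crank arm: 10 mm thick, its top 25 mm below this point; yellow start mark on the gearbox
- crank (a joint): angle of the crank, rad: 0 at the start, grows clockwise seen from above; one full turn is 6.283; stops at -0.2 and 7.2. Light friction (about 1 to 2 N at the handle) keeps it where it is left
- oil: bystander: blue plastic oil bottle, 64 mm across, 110 tall; origin at the centre of its underside
- jar: bystander: amber glass jar, 68 mm across, 55 tall; origin at the centre of its underside
- offcut: bystander: upright grey pipe offcut, 48 mm across, 50 tall; origin at the centre of its underside
- wrench: bystander: steel wrench lying flat, 180 mm long; origin at the centre of its underside
- brush: bystander: brush with a wooden handle lying flat, 200 mm long; origin at the centre of its underside
- elbow: bystander: white L-shaped pipe elbow lying flat, legs 55 mm long and 40 across; origin at the centre of its underside
- flange: bystander: flat steel ring, 100 mm across, 12 thick; origin at the centre of its underside

How it is judged:
By the outcome, as a careful person would: the job done as asked, in the order asked, and still so for the second after the job is handed in, with the robot touching nothing.
Of nut1, nut2, nut3, nut4 only 2 to 4 are there at a start; the rules pass over those that are not, and their reading is None.
At some moment in a run one of nut1, nut2, nut3, nut4, cover may be knocked a few centimetres aside while the robot is not near it.
It also fails if it takes over 210 s, if anything falls off the work surface, if the arm or the gripper's body presses on something with over 40 N, if the wrist force passes 120 N, or if a joint passes its speed limit or range.

## Working session

There is one attempt and no reset: what is moved stays moved. The work goes in short steps, Python scripts to look and compute and a shell command to move; the robot and the scene stay as the last step left them, time stands still between calls to the robot, and variables do not carry over. Pictures are saved under pics/ and viewed, and the job is handed in when it is done.

```bash
ls; mkdir -p pics
python3 - <<'E'
from station import ctrl
import cv2,numpy as np
o=ctrl.get_obs()
for k,v in o.items(): print(k,np.round(v,4))
for n in ["scene","top","wrist"]:
    im=ctrl.get_image(n); cv2.imwrite(f"pics/a_{n}.png",im[:,:,::-1])
    print(n,ctrl.camera_params(n))
E
```

```text
pics
t 0.0
q [ 1.064   0.0534  1.6143 -0.      1.476  -0.119 ]
dq [-0.0007 -0.0014  0.0019 -0.0012 -0.0013 -0.0011]
effort [-8.00000e-04 -3.93673e+01 -3.70179e+01 -2.00000e-04  6.70000e-03
 -0.00000e+00]
tool_pos [0.236 0.578 0.23 ]
tool_rot [ 0.3027  1.5499 -0.3058]
contact_force [ 0.4407  0.143  -0.0787]
wrist_torque [0.0012 0.0025 0.0396]
opening 0.0853
scene {'vertical_fov': 51.261240248021, 'cx': 279.8913720605975, 'cy': 216.64577303136608, 'D': array([-0.05264636,  0.        ,  0.        ,  0.        ,  0.        ]), 'rvec': array([ 1.93411887,  1.47635813, -0.61891495]), 'tvec': array([-0.1321264 , -0.28277196,  1.54435698])}
top {'vertical_fov': 48.80285295282109, 'cx': 281.0631601252033, 'cy': 201.93020634417962, 'D': array([0.01938238, 0.        , 0.        , 0.        , 0.        ]), 'rvec': array([ 2.25255899, -1.93135368,  0.20778942]), 'tvec': array([-0.09279453,  0.56294684,  1.10175267])}
wrist {'vertical_fov': 63.44865650735049, 'cx': 277.6676538900587, 'cy': 207.76044258017006, 'D': array([-0.07821438,  0.        ,  0.        ,  0.        ,  0.        ]), 'T_tool_cam': array([[ 2.31725654e-04, -2.94800485e-01,  9.55558800e-01,
        -1.42822022e-01],
       [ 9.99999857e-01,  5.28868196e-04, -7.93410314e-05,
        -5.96462217e-04],
       [-4.81974884e-04,  9.55558682e-01,  2.94800565e-01,
        -7.62335449e-02],
       [ 0.00000000e+00,  0.00000000e+00,  0.00000000e+00,
         1.00000000e+00]])}
```

View pics/a_scene.png

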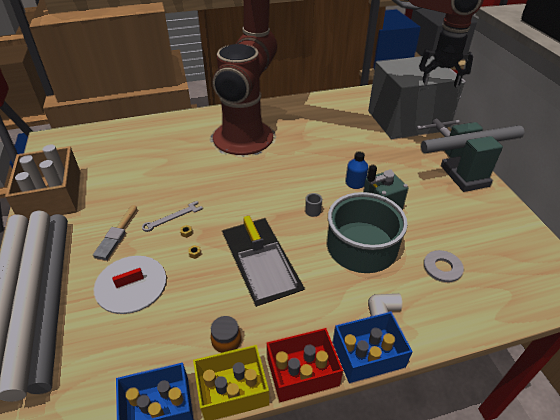

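View pics/a_top.png

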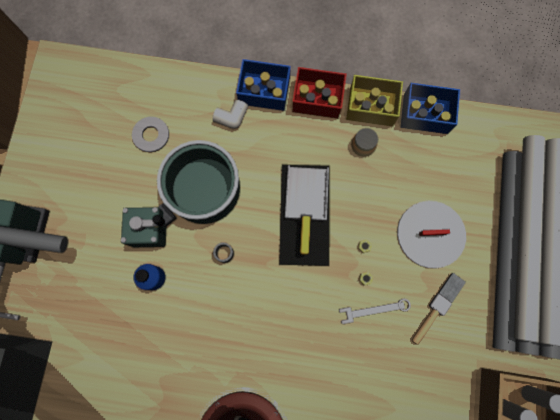

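View pics/a_wrist.png

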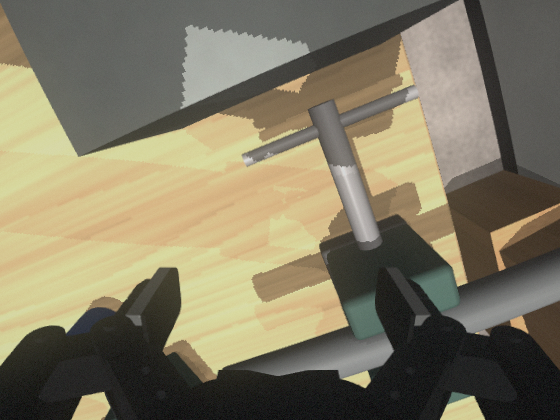

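```bash
cat > h.py <<'E'
from station import ctrl
import cv2,numpy as np
from scipy.spatial.transform import Rotation as R
np.set_printoptions(suppress=True,precision=4)
def cam(n):
    p=ctrl.camera_params(n); f=210/np.tan(np.radians(p['vertical_fov']/2))
    K=np.array([[f,0,p['cx']],[0,f,p['cy']],[0,0,1]])
    if 'rvec' in p:
        Rm=R.from_rotvec(p['rvec']).as_matrix(); t=p['tvec']
    else:
        o=ctrl.get_obs(); T=np.eye(4); T[:3,:3]=R.from_rotvec(o['tool_rot']).as_matrix(); T[:3,3]=o['tool_pos']
        W=T@p['T_tool_cam']; Rm=W[:3,:3].T; t=-Rm@W[:3,3]
    return K,p['D'],Rm,t
def pix2z(c,u,v,z):
    K,D,Rm,t=c; n=cv2.undistortPoints(np.array([[[u,v]]],float),K,D)[0,0]
    d=Rm.T@np.array([n[0],n[1],1]); o=-Rm.T@t
    return o+d*(z-o[2])/d[2]
def proj(c,P):
    K,D,Rm,t=c; return cv2.projectPoints(np.atleast_2d(np.array(P,float)),cv2.Rodrigues(Rm)[0],t,K,D)[0][:,0]
def tool():
    o=ctrl.get_obs(); return np.array(o['tool_pos']),R.from_rotvec(o['tool_rot'])
def save(n,name):
    im=ctrl.get_image(n); cv2.imwrite(f"pics/{name}.png",im[:,:,::-1]); return im
E
python3 - <<'E'
from h import *
Z=dict(nut1_mid=.008,scoop_pan=.007,scoop_lip=.007,scoop_grip=.045,seat=.094,cover_base=0.004,cover_grip=.03,crank_axis=.143,crank_handle=.143,oil=0,jar=0,offcut=0,mat=.004)
for n in ["top","scene"]:
    ctrl.get_image(n); c=cam(n)
    for k,z in Z.items():
        for d in ctrl.tip_of(k,n)[:4]:
            if d['score']<.3: continue
            r,col=d['centre']; print(n,k,round(d['score'],2),np.round([col,r],1),pix2z(c,col,r,z))
E
```

```text
top nut1_mid 0.59 [363.1 277.6] [ 0.4197 -0.2394  0.008 ]
top nut1_mid 0.49 [361.2 244.3] [ 0.5032 -0.2249  0.008 ]
top scoop_pan 0.61 [305.5 193.3] [ 0.6153 -0.064   0.007 ]
top scoop_lip 0.66 [306.5 167. ] [ 0.6874 -0.0564  0.007 ]
top scoop_grip 0.67 [305.8 229.5] [ 0.5134 -0.0775  0.045 ]
top cover_base 0.75 [428.5 232.9] [ 0.56   -0.3942  0.004 ]
top cover_base 0.44 [362.7 245.9] [ 0.5002 -0.2298  0.004 ]
top cover_grip 0.59 [433.9 232.3] [ 0.5584 -0.4     0.03  ]
top crank_axis 0.81 [136.4 220.2] [0.4591 0.3149 0.143 ]
top crank_handle 0.71 [235.8 123.7] [0.7278 0.1292 0.143 ]
top crank_handle 0.58 [156.6 218. ] [0.4712 0.2699 0.143 ]
top oil 0.71 [153.5 276.9] [0.3405 0.2885 0.    ]
top jar 0.81 [361.3 144.7] [ 0.7747 -0.1948  0.    ]
top offcut 0.51 [364.7 276.4] [ 0.424  -0.2444  0.    ]
top offcut 0.5 [229.1 255.3] [0.424  0.1075 0.    ]
top mat 0.54 [149.5 136.2] [0.7096 0.3783 0.004 ]
top mat 0.32 [304.  169.2] [ 0.6812 -0.0507  0.004 ]
scene nut1_mid 0.74 [371.6 169.6] [0.3017 0.3591 0.008 ]
scene nut1_mid 0.47 [184.5 232.3] [ 0.4242 -0.2511  0.008 ]
scene scoop_pan 0.61
[... 395 characters left out ...]
 ]
scene seat 0.65 [366.6 220.8] [0.5906 0.2028 0.094 ]
scene cover_base 0.82 [128.5 284.1] [ 0.5621 -0.4063  0.004 ]
scene cover_grip 0.71 [128.2 276.8] [ 0.561  -0.4009  0.03  ]
scene crank_axis 0.92 [391.6 167.5] [0.4613 0.3256 0.143 ]
scene crank_handle 0.55 [251.7 235.2] [ 0.6088 -0.0981  0.143 ]
scene crank_handle 0.53 [371.  170.8] [0.4601 0.265  0.143 ]
scene crank_handle 0.51 [266.  271.5] [ 0.7203 -0.0922  0.143 ]
scene crank_handle 0.38 [311.4 206.2] [0.5516 0.0652 0.143 ]
scene oil 0.7 [354.8 179.1] [0.3235 0.293  0.    ]
scene jar 0.64 [226.5 338.5] [ 0.7708 -0.1988  0.    ]
scene offcut 0.8 [313.6 206.5] [0.4101 0.127  0.    ]
scene mat 0.45 [365.7 220.1] [0.5066 0.2504 0.004 ]
```

Run:
```python
from h import *
im=cv2.imread('pics/a_top.png')
def crop(x0,y0,x1,y1,s,n): cv2.imwrite(f'pics/{n}.png',cv2.resize(im[y0:y1,x0:x1],None,fx=s,fy=s,interpolation=cv2.INTER_CUBIC))
crop(265,150,475,300,3.8,'b1'); crop(90,120,260,300,3.3,'b2')
c=cam('top'); x=np.array([[.6*0+.5,-.2,.008]])
```

```text
(no output)
```

View pics/b1.png

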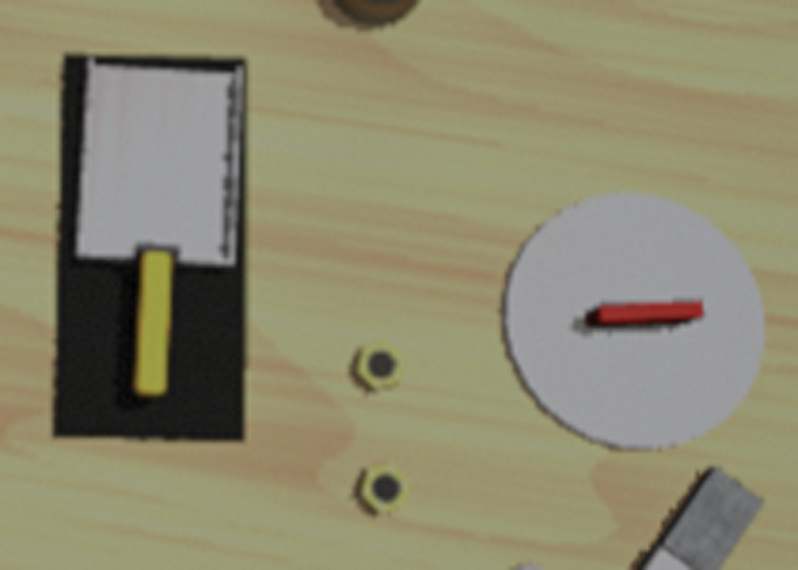

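View pics/b2.png

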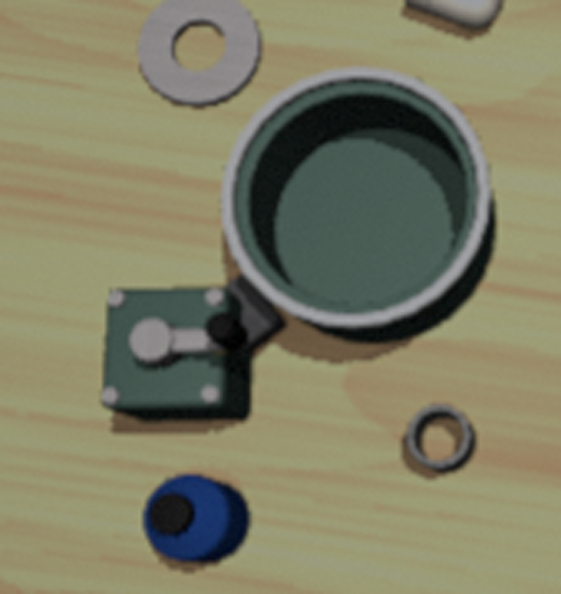

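Run:
```python
from h import *
c=cam('top')
P=lambda x,y,z: pix2z(c,265+x/3.8,150+y/3.8,z)
Q=lambda x,y,z: pix2z(c,90+x/3.3,120+y/3.3,z)
print('mat',[P(*a,.004)[:2] for a in [(65,55),(245,58),(243,439),(53,437)]])
print('nuts',P(380,364,.016),P(386,488,.016))
print('cov',P(503,321,.008),P(764,321,.008),P(634,193,.008),P(634,449,.008))
print('covh',P(598,316,.044),P(702,309,.044))
print('bar',P(154,250,.059),P(152,396,.059))
print('rim',Q(222,199,.104),Q(490,199,.104),Q(356,70,.104),Q(356,328,.104))
print('crank',Q(152,341,.123),Q(225,327,.166))
print('oil cap',Q(170,513,.11),'offcut',Q(439,438,.05))
for n in ['top','scene']:
    ctrl.get_image(n); cc=cam(n)
    for k,z in [('nut1_mid',.008),('cover_base',.004)]:
        for d in ctrl.silhouettes(k,n): print(n,k,round(d['score'],2),np.round(d['box']),pix2z(cc,*d['box'][:2],z))
p,r=tool(); print(p,r.as_matrix())
```

```text
mat [array([0.6854, 0.0093]), array([ 0.7025, -0.1167]), array([ 0.437 , -0.1503]), array([ 0.4187, -0.0236])]
nuts [ 0.4996 -0.2337  0.016 ] [ 0.4184 -0.247   0.016 ]
cov [ 0.5428 -0.3142  0.008 ] [ 0.5699 -0.4886  0.008 ] [ 0.6455 -0.3944  0.008 ] [ 0.4702 -0.4089  0.008 ]
covh [ 0.549  -0.3675  0.044 ] [ 0.5642 -0.4345  0.044 ]
bar [ 0.5453 -0.0716  0.059 ] [ 0.4501 -0.0839  0.059 ]
rim [0.5686 0.2997 0.104 ] [0.5989 0.1038 0.104 ] [0.6827 0.221  0.104 ] [0.4884 0.1833 0.104 ]
crank [0.4543 0.3209 0.123 ] [0.4661 0.2589 0.166 ]
oil cap [0.3379 0.2858 0.11  ] offcut [0.4237 0.117  0.05  ]
top nut1_mid 0.72 [367. 279.  12.  13.] [ 0.4184 -0.2487  0.008 ]
top cover_base 0.84 [431. 234.  68.  66.] [ 0.5577 -0.4018  0.004 ]
scene nut1_mid 0.63 [188. 233.  10.   9.] [ 0.4298 -0.2435  0.008 ]
scene cover_base 0.55 [132. 286.  71.  57.] [ 0.5694 -0.3993  0.004 ]
[0.2363 0.5786 0.2313] [[-0.      0.3781  0.9258]
 [-0.      0.9258 -0.3781]
 [-1.     -0.     -0.    ]]
```

```bash
cat >> h.py <<'E'
def Rd(psi,tilt=0):
    """tool down, y at yaw psi deg; tilt deg about tool y"""
    s,c=np.sin(np.radians(psi)),np.cos(np.radians(psi))
    return R.from_matrix(np.array([[0,c,s],[0,s,-c],[-1,0,0]]))*R.from_euler('y',tilt,degrees=True)
def plan(pos,rot,n):
    p,r=tool(); rel=(r.inv()*rot).as_rotvec()/n; A=np.zeros((3,3)); q=r
    for k in range(n): A+=q.as_matrix(); q=q*R.from_rotvec(rel)
    d=np.linalg.solve(A,np.array(pos)-p)
    print(n,'rows d mm',np.round(d*1e3,2),'turn deg',np.round(np.degrees(rel),3),'|d|',round(np.linalg.norm(d)*1e3,1))
def st():
    o=ctrl.get_obs(); p,r=tool(); m=r.as_matrix()
    print('t',round(o['t'],2),'p',p,'psi',round(np.degrees(np.arctan2(m[1,1],m[0,1])),2),'x',m[:,0],'F',np.round(o['contact_force'],1),'op',round(o['opening'],4),'q',np.round(o['q'],2))
E
python3 - <<'E'
from h import *
plan([.46,-.195,.16],Rd(7),30)
E
```

```text
30 rows d mm [  2.38 -10.67  26.04] turn deg [ 2.026 -0.     0.   ] |d| 28.2
```

```bash
python3 -m handwheel '[[0.085,[0,-0.0105,0.026],[2,0,0]],[0.085,[0,-0.0105,0.026],[2,0,0]],[0.085,[0,-0.0105,0.026],[2,0,0]],[0.085,[0,-0.0105,0.026],[2,0,0]],[0.085,[0,-0.0105,0.026],[2,0,0]],[0.085,[0,-0.0105,0.026],[2,0,0]],[0.085,[0,-0.0105,0.026],[2,0,0]],[0.085,[0,-0.0105,0.026],[2,0,0]],[0.085,[0,-0.0105,0.026],[2,0,0]],[0.085,[0,-0.0105,0.026],[2,0,0]]]' 60
python3 -m handwheel '[[0.085,[0,-0.0105,0.026],[2,0,0]],[0.085,[0,-0.0105,0.026],[2,0,0]],[0.085,[0,-0.0105,0.026],[2,0,0]],[0.085,[0,-0.0105,0.026],[2,0,0]],[0.085,[0,-0.0105,0.026],[2,0,0]],[0.085,[0,-0.0105,0.026],[2,0,0]],[0.085,[0,-0.0105,0.026],[2,0,0]],[0.085,[0,-0.0105,0.026],[2,0,0]],[0.085,[0,-0.0105,0.026],[2,0,0]],[0.085,[0,-0.0105,0.026],[2,0,0]]]'
python3 - <<'E'
from h import *
st();plan([.46,-.195,.16],Rd(7),10)
E
```

```text
t: 2.68
tool_pos: [0.404, 0.354, 0.2314]
tool_rot: [0.578, 1.492, -0.577]
contact_force: [-0.3, 0.1, -0.1]
opening: 0.0849
t: 3.52
tool_pos: [0.4842, 0.0867, 0.2315]
tool_rot: [0.847, 1.399, -0.846]
contact_force: [0.9, 0.3, -0.1]
opening: 0.0847
t 3.52 p [0.4842 0.0867 0.2315] psi 27.68 x [ 0.0006  0.     -1.    ] F [ 0.9  0.3 -0.1] op 0.0847 q [ 0.03 -0.28  1.91 -0.    1.5  -0.46]
10 rows d mm [  7.15 -11.24  26.11] turn deg [ 2.068  0.001 -0.003] |d| 29.3
```

```bash
python3 -m handwheel '[[0.085,[0.007,-0.011,0.026],[2,0,0]],[0.085,[0.007,-0.011,0.026],[2,0,0]],[0.085,[0.007,-0.011,0.026],[2,0,0]],[0.085,[0.007,-0.011,0.026],[2,0,0]],[0.085,[0.007,-0.011,0.026],[2,0,0]],[0.085,[0.007,-0.011,0.026],[2,0,0]],[0.085,[0.007,-0.011,0.026],[2,0,0]],[0.085,[0.007,-0.011,0.026],[2,0,0]],[0.085,[0.007,-0.011,0.026],[2,0,0]],[0.085,[0.007,-0.011,0.026],[2,0,0]]]'
python3 -m handwheel '[[0.085,[0,0,0],[0,0,0]],[0.085,[0,0,0],[0,0,0]]]'
cat > nuts.py <<'E'
from h import *
import sys
st(); c=cam('wrist'); save('wrist',sys.argv[1]); 
for d in ctrl.silhouettes('nut1_mid','wrist'):
    m=d['mask'].astype(np.uint8); u,v=d['box'][:2]; w=pix2z(c,u,v,.008)
    cs=max(cv2.findContours(m,cv2.RETR_EXTERNAL,cv2.CHAIN_APPROX_NONE)[0],key=len)[:,0].astype(float)
    X=np.array([pix2z(c,a,b,.016)[:2] for a,b in cs]); h=cv2.convexHull(X.astype(np.float32))[:,0]
    ang=np.radians(np.arange(0,60,1.)); 
    ws=[max(np.ptp(X@[np.cos(a+k*np.pi/3),np.sin(a+k*np.pi/3)]) for k in range(3)) for a in ang]
    print(round(d['score'],2),np.round(d['box']),w,'flat yaw',np.argmin(ws),round(min(ws),4),round(max(ws),4))
for d in ctrl.tip_of('nut1_mid','wrist'): print(round(d['score'],2),np.round(d['centre'],1),pix2z(c,d['centre'][1],d['centre'][0],.008))
E
python3 nuts.py c1
```

```text
t: 4.35
tool_pos: [0.4634, -0.1935, 0.1612]
tool_rot: [1.11, 1.269, -1.11]
contact_force: [0.9, -0.4, -0.4]
opening: 0.0852
t: 4.52
tool_pos: [0.4631, -0.1929, 0.1609]
tool_rot: [1.111, 1.27, -1.11]
contact_force: [0.5, 0.2, 0.5]
opening: 0.0847
t 4.52 p [ 0.4631 -0.1929  0.1609] psi 7.64 x [-0.0007  0.0009 -1.    ] F [0.5 0.2 0.5] op 0.0847 q [-0.54 -0.19  1.97  0.    1.37 -0.68]
0.78 [224. 240.  40.  36.] [ 0.4184 -0.2472  0.008 ] flat yaw 23 0.0357 0.039
0.53 [420.  70. 275. 140.] [ 0.5649 -0.0745  0.008 ] flat yaw 27 0.2301 0.2482
0.89 [239.6 222.5] [ 0.4167 -0.2469  0.008 ]
```

View pics/c1.png

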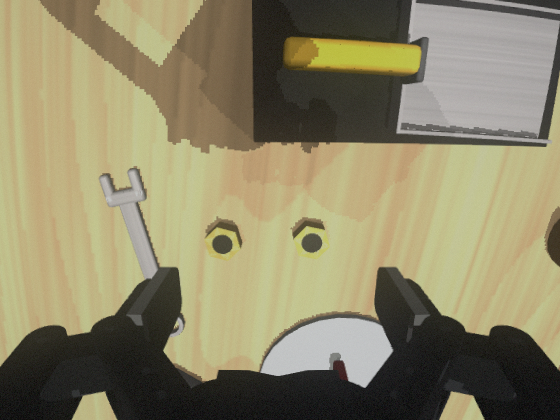

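Run:
```python
from h import *
im=cv2.imread('pics/c1.png')
cv2.imwrite('pics/c2.png',cv2.resize(im[205:275,190:345],None,fx=5,fy=5,interpolation=cv2.INTER_CUBIC))
c=cam('wrist')
hsv=cv2.cvtColor(im,cv2.COLOR_BGR2HSV)
print(hsv[243,209],hsv[243,222],hsv[222,250])
```

```text
[ 28 110 194] [27 67 76] [ 24  80 195]
```

View pics/c2.png

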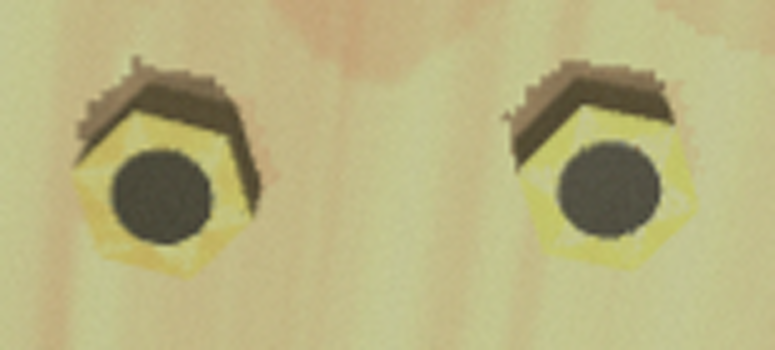

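```bash
cat > hexfit.py <<'E'
from h import *
def hexfit(c,pts,z=.016):
    X=np.array([pix2z(c,u,v,z)[:2] for u,v in pts]); m=X.mean(0)
    a=np.arctan2(*(X-m).T[::-1]); flat=np.degrees(np.angle(np.mean(np.exp(6j*a)))/6)+30
    print('centre',m,'r',np.linalg.norm(X-m,axis=1),'flat yaw mod60',flat%60)
E
python3 - <<'E'
from hexfit import *
c=cam('wrist')
f=lambda L:[(190+x/5,205+y/5) for x,y in L]
hexfit(c,f([(137,108),(228,133),(252,210),(187,280),(103,258),(73,166)]))
hexfit(c,f([(585,103),(672,122),(695,195),(632,270),(545,250),(517,170)]))
for h in [(162,197),(610,189)]: print(pix2z(c,190+h[0]/5,205+h[1]/5,.016))
E
```

```text
centre [ 0.4194 -0.2466] r [0.0172 0.0172 0.0166 0.018  0.0178 0.0172] flat yaw mod60 22.283743022866574
centre [ 0.5003 -0.2339] r [0.0169 0.0169 0.0163 0.0178 0.0172 0.017 ] flat yaw mod60 26.513966099759834
[ 0.4193 -0.2474  0.016 ]
[ 0.5009 -0.2345  0.016 ]
```

Run:
```python
from h import *
plan([.4193,-.247,.05],Rd(22.3),8)
```

```text
8 rows d mm [13.97 -7.15  5.37] turn deg [-1.806  0.002 -0.005] |d| 16.6
```

```bash
python3 -m handwheel '[[0.05,[0.014,-0.007,0.0054],[-1.8,0,0]],[0.05,[0.014,-0.007,0.0054],[-1.8,0,0]],[0.05,[0.014,-0.007,0.0054],[-1.8,0,0]],[0.05,[0.014,-0.007,0.0054],[-1.8,0,0]],[0.05,[0.014,-0.007,0.0054],[-1.8,0,0]],[0.05,[0.014,-0.007,0.0054],[-1.8,0,0]],[0.05,[0.014,-0.007,0.0054],[-1.8,0,0]],[0.05,[0.014,-0.007,0.0054],[-1.8,0,0]],[0.05,[0,0,0],[0,0,0]],[0.05,[0,0,0],[0,0,0]]]'
python3 - <<'E'
from h import *
st();plan([.4193,-.247,.003],Rd(22.3),5); save('wrist','c3')
E
```

```text
t: 5.5
tool_pos: [0.42, -0.2465, 0.0491]
tool_rot: [0.92, 1.369, -0.919]
contact_force: [0.9, -0.4, -0.3]
opening: 0.0498
t 5.5 p [ 0.42   -0.2465  0.0491] psi 22.18 x [-0.0007  0.0011 -1.    ] F [ 0.9 -0.4 -0.3] op 0.0498 q [-0.68 -0.09  2.08  0.    1.16 -1.07]
5 rows d mm [ 9.22 -0.17  0.05] turn deg [-0.024 -0.014  0.003] |d| 9.2
```

View pics/c3.png

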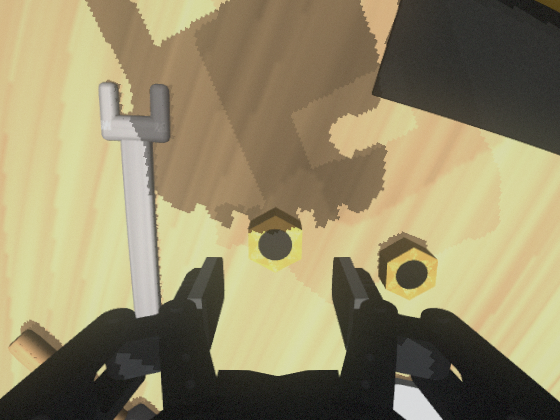

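```bash
python3 -m handwheel '[[0.05,[0.0115,0,0],[0,0,0]],[0.05,[0.0115,0,0],[0,0,0]],[0.05,[0.0115,0,0],[0,0,0]],[0.05,[0.0115,0,0],[0,0,0]],[0.05,[0,0,0],[0,0,0]],[0.02,[0,0,0],[0,0,0]],[0.02,[0,0,0],[0,0,0]],[0.02,[0,0,0],[0,0,0]],[0.02,[0,0,0],[0,0,0]],[0.02,[0,0,0],[0,0,0]]]' 60
python3 - <<'E'
from h import *
st(); save('wrist','c4')
E
```

```text
t: 6.38
tool_pos: [0.4203, -0.2478, 0.0038]
tool_rot: [0.919, 1.367, -0.919]
contact_force: [0.8, -0.3, -0.2]
opening: 0.0282
t 6.38 p [ 0.4203 -0.2478  0.0038] psi 22.18 x [ 0.0008 -0.0006 -1.    ] F [ 0.8 -0.3 -0.2] op 0.0282 q [-0.69 -0.01  2.09  0.    1.06 -1.07]
```

View pics/c4.png

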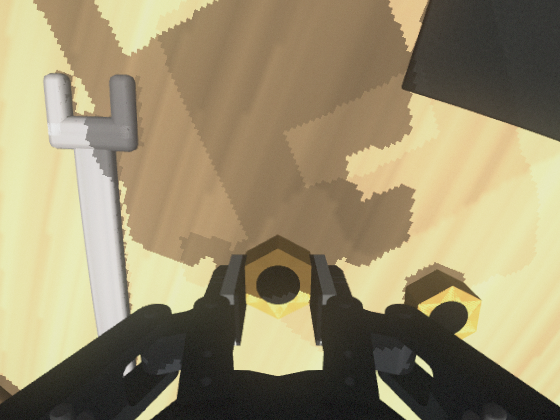

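```bash
python3 -m handwheel '[[0.02,[-0.02,0,0],[0,0,0]],[0.02,[-0.02,0,0],[0,0,0]],[0.02,[-0.02,0,0],[0,0,0]],[0.02,[-0.02,0,0],[0,0,0]],[0.02,[-0.016,0,0],[0,0,0]]]' 60
python3 - <<'E'
from h import *
st();plan([.599,-.0417,.1],Rd(7.2),10)
E
```

```text
t: 6.85
tool_pos: [0.4204, -0.2478, 0.1012]
tool_rot: [0.919, 1.366, -0.919]
contact_force: [0.5, -0.9, 0.3]
opening: 0.0281
t 6.85 p [ 0.4204 -0.2478  0.1012] psi 22.18 x [ 0.0015 -0.0012 -1.    ] F [ 0.5 -0.9  0.3] op 0.0281 q [-0.69 -0.16  2.05 -0.    1.26 -1.07]
10 rows d mm [  0.11  22.77 -15.16] turn deg [ 1.498  0.009 -0.006] |d| 27.4
```

```bash
python3 -m handwheel '[[0.02,[0,0.023,-0.015],[1.5,0,0]],[0.02,[0,0.023,-0.015],[1.5,0,0]],[0.02,[0,0.023,-0.015],[1.5,0,0]],[0.02,[0,0.023,-0.015],[1.5,0,0]],[0.02,[0,0.023,-0.015],[1.5,0,0]],[0.02,[0,0.023,-0.015],[1.5,0,0]],[0.02,[0,0.023,-0.015],[1.5,0,0]],[0.02,[0,0.023,-0.015],[1.5,0,0]],[0.02,[0,0.023,-0.015],[1.5,0,0]],[0.02,[0,0.023,-0.015],[1.5,0,0]]]'
python3 -m handwheel '[[0.02,[0,0,0],[0,0,0]],[0.02,[0,0,0],[0,0,0]]]'
python3 - <<'E'
from h import *
st();plan([.599,-.0417,.013],Rd(7.2),6); save('wrist','c5')
E
```

```text
t: 7.68
tool_pos: [0.602, -0.0411, 0.0993]
tool_rot: [1.117, 1.265, -1.117]
contact_force: [-0.7, -0.1, -0.4]
opening: 0.0284
t: 7.85
tool_pos: [0.6017, -0.0415, 0.0993]
tool_rot: [1.114, 1.267, -1.115]
contact_force: [-0.5, -0.7, -0.7]
opening: 0.0283
t 7.85 p [ 0.6017 -0.0415  0.0993] psi 7.31 x [-0.0002 -0.0003 -1.    ] F [-0.5 -0.7 -0.7] op 0.0283 q [-0.19  0.12  1.77 -0.    1.25 -0.32]
6 rows d mm [14.38 -0.46 -0.03] turn deg [0.019 0.002 0.002] |d| 14.4
```

View pics/c5.png

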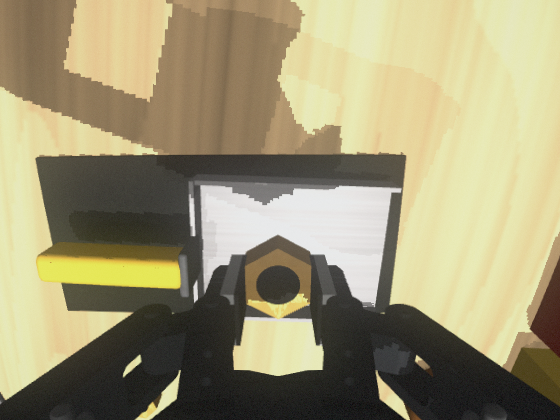

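Run:
```python
from h import *
c=cam('wrist'); im=cv2.imread('pics/c5.png')
o=np.array([.614,-.065,.007]); a=np.radians(7.2); Rz=R.from_euler('z',7.2,degrees=True).as_matrix()
L=[(-.07,.053,.021),(.07,.053,.018),(.07,.053,-.003),(.07,-.053,-.003),(.07,-.053,.018),(-.07,-.053,.021)]
P=proj(c,[o+Rz@np.array(p) for p in L]); print(P)
cv2.polylines(im,[np.int32(P)],True,(0,0,255),1)
cv2.imwrite('pics/c6.png',im[140:340,20:430].repeat(2,0)[:, :].repeat(2,1)[:600,:800])
```

```text
[[186.7748 178.7051]
 [401.2539 178.2184]
 [391.1736 171.9743]
 [377.6225 300.9042]
 [385.1608 316.1971]
 [198.5401 318.6165]]
```

View pics/c6.png

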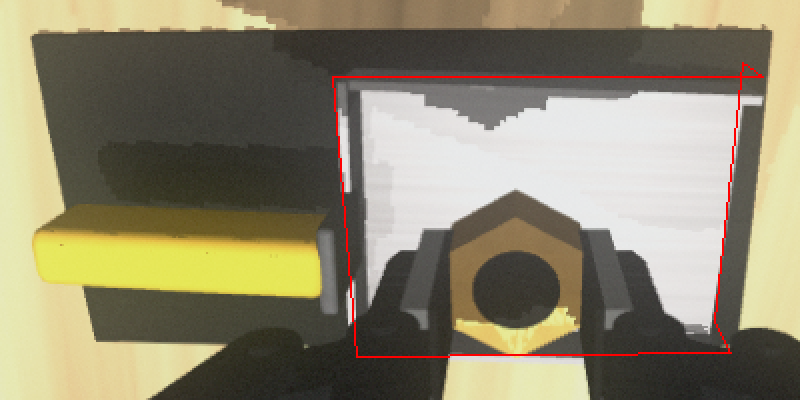

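Run:
```python
from h import *
c=cam('wrist')
A=pix2z(c,188,181,.028);B=pix2z(c,401,189,.025);print(A,B,np.linalg.norm(B-A),np.degrees(np.arctan2(*(B-A)[1::-1])))
h=np.arctan2(*(B-A)[1::-1]); u=np.array([np.cos(h),np.sin(h)]);v=np.array([-u[1],u[0]])
print('pan',(A+B)[:2]/2-.053*v)
# bar top edges far/near lines
for p in [(20+85/2,140+205/2),(20+325/2,140+213/2),(20+35/2,140+282/2),(20+320/2,140+296/2)]:
    pass
```

```text
[ 0.5388 -0.0226  0.028 ] [ 0.6783 -0.0108  0.025 ] 0.1400624423933962 4.8341358887545125
pan [ 0.613  -0.0695]
```

```bash
python3 -m handwheel '[[0.02,[0.014,-0.003,0.004],[0,0,0]],[0.02,[0.014,0,0],[0,0,0]],[0.02,[0.014,0,0],[0,0,0]],[0.02,[0.014,0,0],[0,0,0]],[0.02,[0.014,0,0],[0,0,0]],[0.02,[0.012,0,0],[0,0,0]],[0.02,[0.003,0,0],[0,0,0]],[0.02,[0.001,0,0],[0,0,0]],[0.02,[0,0,0],[0,0,0]]]'
python3 - <<'E'
from h import *
st()
E
```

```text
t: 8.65
tool_pos: [0.5989, -0.0466, 0.0131]
tool_rot: [1.116, 1.266, -1.116]
contact_force: [0.1, -0.1, -0.1]
opening: 0.0281
t 8.65 p [ 0.5989 -0.0466  0.0131] psi 7.18 x [-0.0002  0.     -1.    ] F [ 0.1 -0.1 -0.1] op 0.0281 q [-0.2   0.23  1.81 -0.    1.1  -0.33]
```

```bash
python3 -m handwheel '[[0.02,[0.001,0,0],[0,0,0]],[0.02,[0.001,0,0],[0,0,0]],[0.042,[0,0,0],[0,0,0]],[0.042,[0,0,0],[0,0,0]],[0.042,[0,0,0],[0,0,0]],[0.042,[-0.02,0,0],[0,0,0]],[0.042,[-0.03,0,0],[0,0,0]],[0.042,[-0.03,0,0],[0,0,0]]]'
python3 - <<'E'
from h import *
st();save('wrist','c7'); plan([.5006,-.2343,.05],Rd(26.5),10)
E
```

```text
t: 9.32
tool_pos: [0.5977, -0.0464, 0.0911]
tool_rot: [1.116, 1.268, -1.118]
contact_force: [0.3, -0.8, 0.0]
opening: 0.042
t 9.32 p [ 0.5977 -0.0464  0.0911] psi 7.18 x [-0.0028  0.0006 -1.    ] F [ 0.3 -0.8  0. ] op 0.042 q [-0.2   0.12  1.79  0.    1.24 -0.33]
10 rows d mm [  4.91 -15.03  15.25] turn deg [-1.931  0.028 -0.051] |d| 22.0
```

View pics/c7.png

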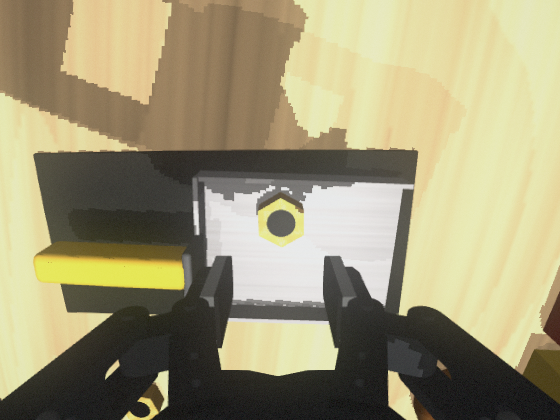

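```bash
python3 -m handwheel '[[0.05,[0,-0.015,0.0152],[-1.9,0,0]],[0.05,[0,-0.015,0.0152],[-1.9,0,0]],[0.05,[0,-0.015,0.0152],[-1.9,0,0]],[0.05,[0,-0.015,0.0152],[-1.9,0,0]],[0.05,[0,-0.015,0.0152],[-1.9,0,0]],[0.05,[0,-0.015,0.0152],[-1.9,0,0]],[0.05,[0.01,-0.015,0.0152],[-1.9,0,0]],[0.05,[0.01,-0.015,0.0152],[-1.9,0,0]],[0.05,[0.01,-0.015,0.0152],[-1.9,0,0]],[0.05,[0.01,-0.015,0.0152],[-1.9,0,0]]]'
python3 -m handwheel '[[0.05,[0,0,0],[0,0,0]],[0.05,[0,0,0],[0,0,0]]]'
python3 nuts.py c8
python3 -c "
from h import *
plan([.5006,-.2343,.003],Rd(26.5),5)"
```

```text
t: 10.2
tool_pos: [0.4958, -0.2338, 0.0513]
tool_rot: [0.865, 1.391, -0.865]
contact_force: [0.5, -0.5, -0.4]
opening: 0.05
t: 10.37
tool_pos: [0.4955, -0.2332, 0.0509]
tool_rot: [0.869, 1.392, -0.868]
contact_force: [0.6, 0.6, -0.2]
opening: 0.05
t 10.37 p [ 0.4955 -0.2332  0.0509] psi 26.04 x [-0.0006  0.0008 -1.    ] F [ 0.6  0.6 -0.2] op 0.05 q [-0.58  0.05  1.93  0.    1.16 -1.03]
5 rows d mm [9.8  0.51 0.68] turn deg [-0.059  0.01  -0.01 ] |d| 9.8
```

View pics/c8.png

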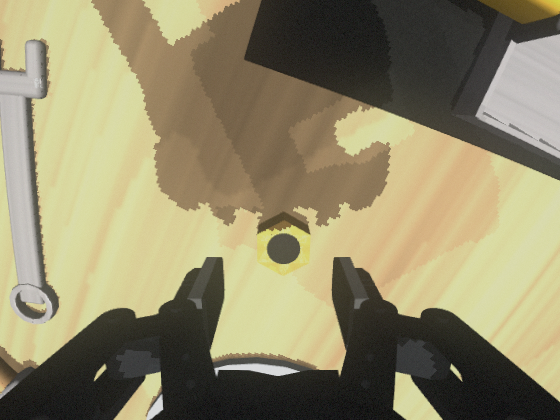

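```bash
python3 -m handwheel '[[0.05,[0.0118,0.001,0.001],[0,0,0]],[0.05,[0.0118,0.001,0.001],[0,0,0]],[0.05,[0.0118,0.001,0.001],[0,0,0]],[0.05,[0.0118,0,0],[0,0,0]],[0.05,[0,0,0],[0,0,0]],[0.02,[0,0,0],[0,0,0]],[0.02,[0,0,0],[0,0,0]],[0.02,[0,0,0],[0,0,0]],[0.02,[0,0,0],[0,0,0]],[0.02,[0,0,0],[0,0,0]]]' 60
python3 -m handwheel '[[0.02,[-0.02,0,0],[0,0,0]],[0.02,[-0.02,0,0],[0,0,0]],[0.02,[-0.02,0,0],[0,0,0]],[0.02,[-0.02,0,0],[0,0,0]],[0.02,[-0.016,0,0],[0,0,0]]]' 60
python3 - <<'E'
from h import *
st();save('wrist','c9');plan([.6035,-.0952,.1],Rd(4.8),10)
E
```

```text
t: 11.35
tool_pos: [0.5004, -0.2344, 0.0047]
tool_rot: [0.866, 1.39, -0.866]
contact_force: [0.2, 0.2, -0.9]
opening: 0.0282
t: 11.77
tool_pos: [0.5006, -0.2345, 0.1022]
tool_rot: [0.866, 1.389, -0.866]
contact_force: [-0.5, -0.8, -0.8]
opening: 0.0284
t 11.77 p [ 0.5006 -0.2345  0.1022] psi 26.18 x [ 0.0019 -0.0012 -1.    ] F [-0.5 -0.8 -0.8] op 0.0284 q [-0.57 -0.    1.89 -0.    1.25 -1.03]
10 rows d mm [  0.56  13.76 -10.64] turn deg [ 2.138  0.034 -0.03 ] |d| 17.4
```

View pics/c9.png

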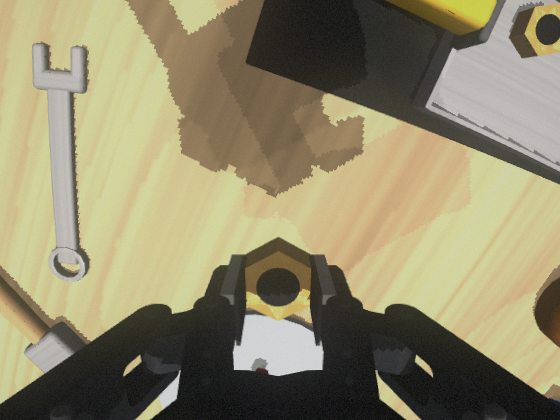

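```bash
python3 -m handwheel '[[0.02,[0,0.0137,-0.0106],[2.1,0,0]],[0.02,[0,0.0137,-0.0106],[2.1,0,0]],[0.02,[0,0.0137,-0.0106],[2.1,0,0]],[0.02,[0,0.0137,-0.0106],[2.1,0,0]],[0.02,[0,0.0137,-0.0106],[2.1,0,0]],[0.02,[0,0.0137,-0.0106],[2.1,0,0]],[0.02,[0,0.0137,-0.0106],[2.1,0,0]],[0.02,[0,0.0137,-0.0106],[2.1,0,0]],[0.02,[0,0.0137,-0.0106],[2.1,0,0]],[0.02,[0,0.0137,-0.0106],[2.1,0,0]]]'
python3 -m handwheel '[[0.02,[0,0,0],[0,0,0]],[0.02,[0,0,0],[0,0,0]]]'
python3 - <<'E'
from h import *
st();plan([.603,-.0954,.013],Rd(4.8),6); save('wrist','c10')
E
```

```text
t: 12.65
tool_pos: [0.6004, -0.0931, 0.0994]
tool_rot: [1.143, 1.25, -1.144]
contact_force: [0.1, -1.5, -0.6]
opening: 0.0281
t: 12.82
tool_pos: [0.6002, -0.0936, 0.0995]
tool_rot: [1.14, 1.252, -1.141]
contact_force: [0.0, -0.5, -0.7]
opening: 0.0278
t 12.82 p [ 0.6002 -0.0936  0.0995] psi 5.3 x [-0.0008 -0.0002 -1.    ] F [ 0.  -0.5 -0.7] op 0.0278 q [-0.28  0.13  1.76 -0.    1.25 -0.37]
6 rows d mm [14.42  0.45  0.34] turn deg [0.083 0.001 0.007] |d| 14.4
```

View pics/c10.png

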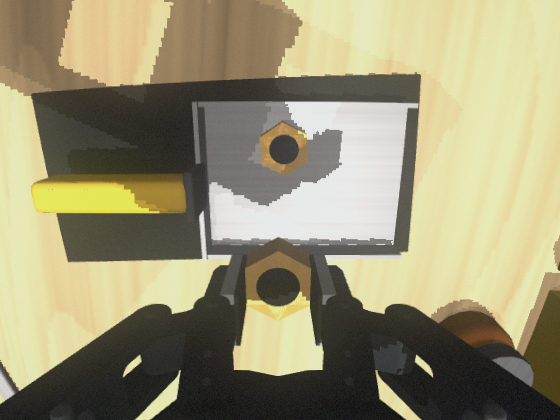

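Run:
```python
from h import *
c=cam('wrist')
for p in [(195,102,.028),(419,105,.025),(300,257,.025),(408,257,.025),(188,261,.0280)]: print(p,pix2z(c,*p))
```

```text
(195, 102, 0.028) [ 0.5414 -0.0226  0.028 ]
(419, 105, 0.025) [ 0.6795 -0.0111  0.025 ]
(300, 257, 0.025) [ 0.6168 -0.1207  0.025 ]
(408, 257, 0.025) [ 0.6934 -0.114   0.025 ]
(188, 261, 0.028) [ 0.5388 -0.1298  0.028 ]
```

```bash
python3 -m handwheel '[[0.02,[0.014,0.003,0.001],[0,0,0]],[0.02,[0.014,0,0],[0,0,0]],[0.02,[0.014,0,0],[0,0,0]],[0.02,[0.014,0,0],[0,0,0]],[0.02,[0.014,0,0],[0,0,0]],[0.02,[0.012,0,0],[0,0,0]],[0.02,[0.003,0,0],[0,0,0]],[0.02,[0.002,0,0],[0,0,0]],[0.02,[0,0,0],[0,0,0]]]'
python3 -m handwheel '[[0.042,[0,0,0],[0,0,0]],[0.042,[0,0,0],[0,0,0]],[0.042,[0,0,0],[0,0,0]],[0.042,[-0.02,0,0],[0,0,0]],[0.042,[-0.03,0,0],[0,0,0]],[0.042,[-0.04,0,0],[0,0,0]],[0.042,[-0.04,0,0],[0,0,0]]]'
python3 - <<'E'
from h import *
st();save('wrist','c11'); h=np.radians(4.8);plan([.6135-.1*np.cos(h),-.0693-.1*np.sin(h),.13],Rd(94.8),14)
E
```

```text
t: 13.62
tool_pos: [0.6032, -0.0947, 0.0127]
tool_rot: [1.142, 1.251, -1.143]
contact_force: [0.1, 0.5, 0.2]
opening: 0.0287
t: 14.2
tool_pos: [0.6026, -0.0944, 0.1441]
tool_rot: [1.142, 1.252, -1.143]
contact_force: [0.7, -0.7, -1.0]
opening: 0.042
t 14.2 p [ 0.6026 -0.0944  0.1441] psi 5.18 x [-0.0014  0.0004 -1.    ] F [ 0.7 -0.7 -1. ] op 0.042 q [-0.28  0.09  1.73  0.    1.33 -0.37]
14 rows d mm [ 1.77 -4.08 -6.45] turn deg [-6.4    0.064 -0.029] |d| 7.8
```

View pics/c11.png

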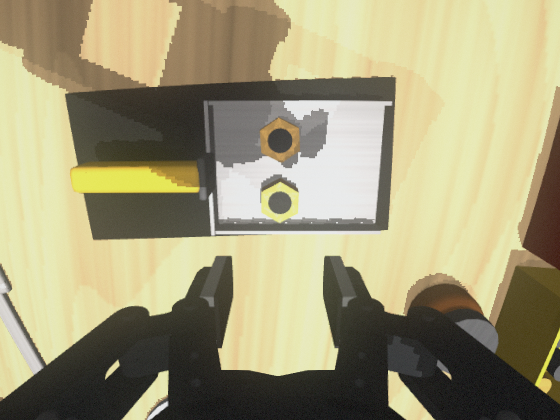

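```bash
python3 -m handwheel '[[0.05,[0.001,-0.004,-0.0065],[-6.4,0,0]],[0.05,[0.001,-0.004,-0.0065],[-6.4,0,0]],[0.05,[0.001,-0.004,-0.0065],[-6.4,0,0]],[0.05,[0.001,-0.004,-0.0065],[-6.4,0,0]],[0.05,[0.001,-0.004,-0.0065],[-6.4,0,0]],[0.05,[0.001,-0.004,-0.0065],[-6.4,0,0]],[0.05,[0.001,-0.004,-0.0065],[-6.4,0,0]]]'
python3 -m handwheel '[[0.05,[0.001,-0.004,-0.0065],[-6.4,0,0]],[0.05,[0.001,-0.004,-0.0065],[-6.4,0,0]],[0.05,[0.001,-0.004,-0.0065],[-6.4,0,0]],[0.05,[0.001,-0.004,-0.0065],[-6.4,0,0]],[0.05,[0.001,-0.004,-0.0065],[-6.4,0,0]],[0.05,[0.001,-0.004,-0.0065],[-6.4,0,0]],[0.05,[0.001,-0.004,-0.0065],[-6.4,0,0]],[0.05,[0,0,0],[0,0,0]],[0.05,[0,0,0],[0,0,0]]]'
python3 - <<'E'
from h import *
st();save('wrist','c12')
E
```

```text
t: 14.83
tool_pos: [0.5602, -0.0653, 0.1367]
tool_rot: [0.542, 1.501, -0.542]
contact_force: [-0.5, 0.2, -0.5]
opening: 0.0498
t: 15.58
tool_pos: [0.5092, -0.0754, 0.1296]
tool_rot: [-0.063, 1.569, 0.063]
contact_force: [0.9, -0.1, 1.1]
opening: 0.0497
t 15.58 p [ 0.5092 -0.0754  0.1296] psi 94.59 x [ 0.0013 -0.0002 -1.    ] F [ 0.9 -0.1  1.1] op 0.0497 q [-0.29 -0.13  1.96  0.    1.31 -1.94]
```

View pics/c12.png

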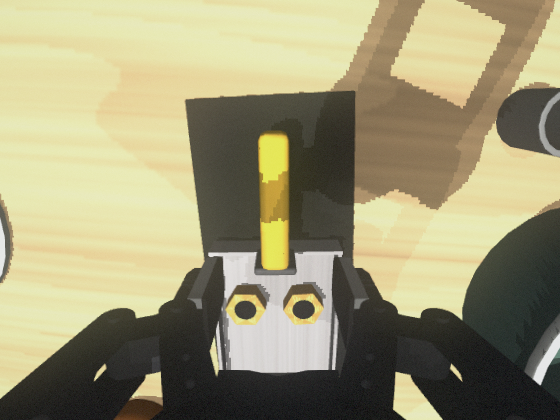

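Run:
```python
from h import *
c=cam('wrist')
for p in [(273.5,133,.056),(275,268,.059),(210,254,.028),(342,251,.028)]: print(p,pix2z(c,*p))
A=pix2z(c,210,254,.028);B=pix2z(c,342,251,.028);d=(B-A);h=np.arctan2(d[1],d[0])-np.pi/2;print(np.linalg.norm(d),np.degrees(h))
m=(A+B)[:2]/2+.07*np.array([np.cos(h),np.sin(h)]);print('pan',m)
h=np.radians(5);g=np.array([.6135,-.0693])-.095*np.array([np.cos(h),np.sin(h)]);print(g);plan([*g,.027],Rd(95),8)
```

```text
(273.5, 133, 0.056) [ 0.4512 -0.0828  0.056 ]
(275, 268, 0.059) [ 0.543  -0.0746  0.059 ]
(210, 254, 0.028) [ 0.551  -0.1257  0.028 ]
(342, 251, 0.028) [ 0.54   -0.0222  0.028 ]
0.10415486058175584 6.07854240829376
pan [ 0.6151 -0.0665]
[ 0.5189 -0.0776]
8 rows d mm [12.83 -0.38  1.15] turn deg [-0.048  0.009  0.002] |d| 12.9
```

```bash
python3 -m handwheel '[[0.05,[0.013,0,0.0013],[0,0,0]],[0.05,[0.013,0,0.0013],[0,0,0]],[0.05,[0.013,0,0.0013],[0,0,0]],[0.05,[0.013,0,0.0013],[0,0,0]],[0.05,[0.013,0,0.0013],[0,0,0]],[0.05,[0.013,0,0.0013],[0,0,0]],[0.05,[0.013,0,0.0013],[0,0,0]],[0.05,[0.011,-0.001,0.001],[0,0,0]],[0.05,[0,0,0],[0,0,0]],[0.05,[0,0,0],[0,0,0]]]'
python3 -m handwheel '[[0.01,[0,0,0],[0,0,0]],[0.01,[0,0,0],[0,0,0]],[0.01,[0,0,0],[0,0,0]],[0.01,[0,0,0],[0,0,0]],[0.01,[0,0,0],[0,0,0]],[0.01,[0,0,0],[0,0,0]]]' 110
python3 - <<'E'
from h import *
st();save('wrist','c13')
E
```

```text
t: 16.47
tool_pos: [0.5182, -0.0751, 0.0255]
tool_rot: [-0.065, 1.573, 0.066]
contact_force: [-0.4, 1.2, -0.5]
opening: 0.0497
t: 16.97
tool_pos: [0.5202, -0.0758, 0.0283]
tool_rot: [-0.066, 1.567, 0.065]
contact_force: [0.5, 0.1, 4.4]
opening: 0.0186
t 16.97 p [ 0.5202 -0.0758  0.0283] psi 94.78 x [ 0.0025 -0.0007 -1.    ] F [0.5 0.1 4.4] op 0.0186 q [-0.29  0.04  1.99  0.    1.11 -1.94]
```

View pics/c13.png

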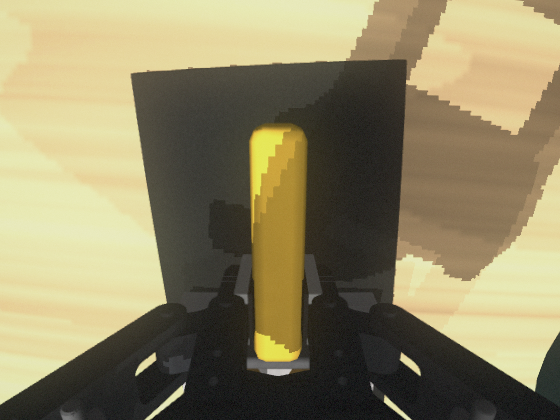

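```bash
python3 -m handwheel '[[0.01,[-0.002,0,0],[0,0,0]],[0.01,[-0.004,0,0],[0,0,0]],[0.01,[-0.006,0,0],[0,0,0]],[0.01,[-0.006,0,0],[0,0,0]],[0.01,[-0.006,0,0],[0,0,0]],[0.01,[-0.004,0,0],[0,0,0]],[0.01,[-0.002,0,0],[0,0,0]],[0.01,[0,0,0],[0,0,0]]]' 110
python3 - <<'E'
from h import *
st();save('scene','d1');save('top','d1t');print(ctrl.get_obs()['wrist_torque'])
im=cv2.imread('pics/d1.png');cv2.imwrite('pics/d1c.png',cv2.resize(im[180:320,180:340],None,fx=4,fy=4,interpolation=cv2.INTER_CUBIC))
E
```

```text
t: 17.68
tool_pos: [0.5196, -0.0756, 0.0579]
tool_rot: [-0.066, 1.569, 0.065]
contact_force: [-0.6, 0.2, -3.8]
opening: 0.0184
t 17.68 p [ 0.5196 -0.0756  0.0579] psi 94.79 x [ 0.0013 -0.0004 -1.    ] F [-0.6  0.2 -3.8] op 0.0184 q [-0.29 -0.01  1.98 -0.    1.17 -1.94]
[-0.0611  0.2921 -0.0304]
```

View pics/d1c.png

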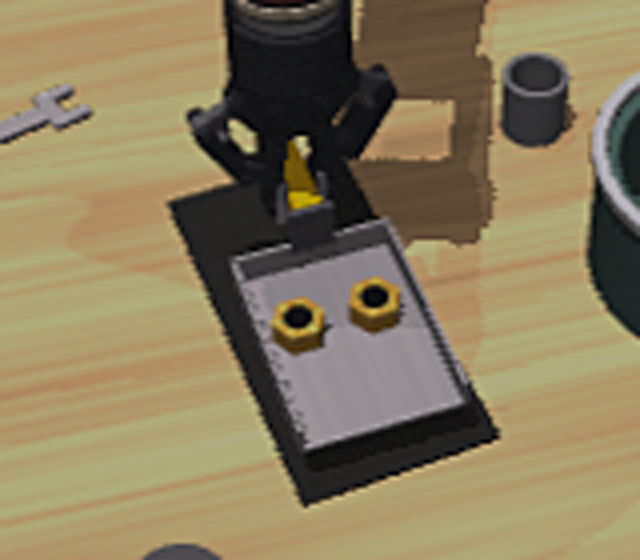

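```bash
cat > scoop.py <<'E'
from h import *
# expected scoop outline given TCP pose; grip TCP->pan offset captured at grasp (TCP .5202,-.0758,.0283 psi94.78 ; pan .6140,-.0685,.007 h 5.0)
def pan_pose(p,r):
    p0=np.array([.5202,-.0758,.0283]);r0=Rd(94.78); o0=np.array([.6140,-.0685,.007]);s0=R.from_euler('z',5.0,degrees=True)
    return p+r.apply(r0.inv().apply(o0-p0)), r*r0.inv()*s0
L=np.array([(-.07,.053,.021),(.07,.053,.018),(.07,.053,0),(.07,-.053,0),(.07,-.053,.018),(-.07,-.053,.021)])
def overlay(n,src,out,box,s):
    p,r=tool();o,sr=pan_pose(p,r);im=cv2.imread(src);c=cam(n);x0,y0,x1,y1=box
    P=(proj(c,o+sr.apply(L))-[x0,y0])*s
    im=cv2.resize(im[y0:y1,x0:x1],None,fx=s,fy=s,interpolation=cv2.INTER_CUBIC)
    cv2.polylines(im,[np.int32(P)],True,(0,0,255),1);cv2.imwrite(out,im)
E
python3 - <<'E'
from scoop import *
overlay('scene','pics/d1.png','pics/d1o.png',(180,180,340,320),4)
overlay('top','pics/d1t.png','pics/d1to.png',(250,130,380,260),4)
E
```

```text
(no output)
```

View pics/d1o.png

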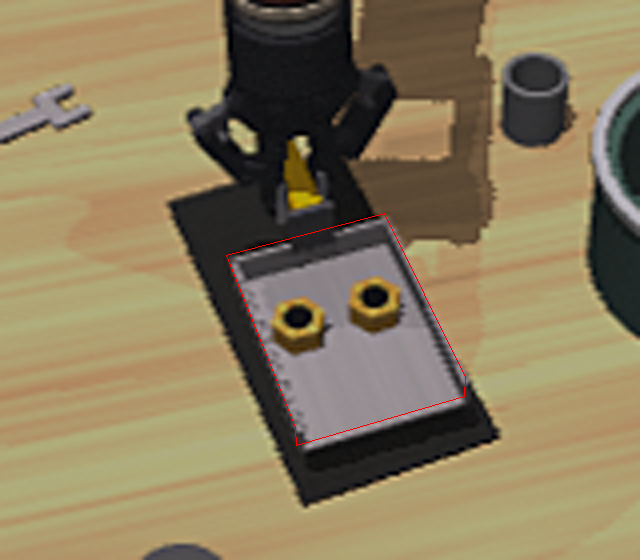

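View pics/d1to.png

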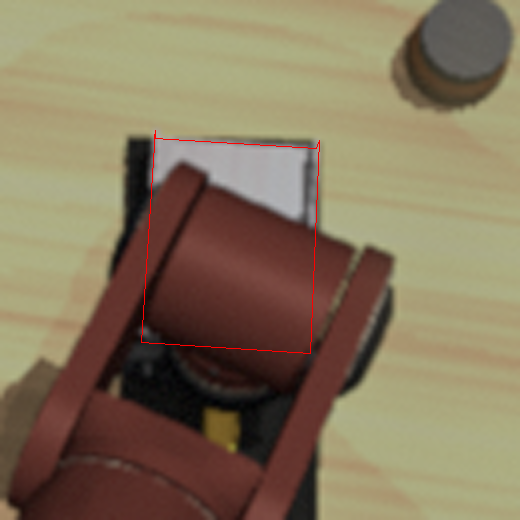

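Run:
```python
from h import *
from scipy.optimize import least_squares
X=np.array([[.0534,1.6143,.236,.578,.2313],[-.28,1.91,.4842,.0867,.2315],[-.19,1.97,.4631,-.1929,.1609],[-.09,2.08,.42,-.2465,.0491],[-.01,2.09,.4203,-.2478,.0038],[.12,1.77,.6017,-.0415,.0993],[.23,1.81,.5989,-.0466,.0131],[.05,1.93,.4955,-.2332,.0509],[-.16,2.05,.4204,-.2478,.1012],[-.13,1.96,.5092,-.0754,.1296],[.04,1.99,.5202,-.0758,.0283]])
q=ctrl.get_obs()['q'];p=tool()[0];X=np.vstack([X,[q[1],q[2],*p]])
rho=np.sqrt(X[:,2]**2+X[:,3]**2-.075**2)
def f(t):
    a,l1,l2,d,h=t;s=X[:,0]+X[:,1]+d
    return np.r_[a+l1*np.sin(X[:,0])+l2*np.sin(s)-rho,h+l1*np.cos(X[:,0])+l2*np.cos(s)-X[:,4]]
for a0 in (0,.15):
  s=least_squares(f,[a0,.5,.5,0,.3]);print(s.x,s.cost**.5)
a,l1,l2,d,h=s.x
tgt_tub=np.array([.585,.202])
for tilt in (40,45,50):
  for D in (.2,.25,.3):
    T=np.radians(tilt)
    # grip/TCP in plane: lip rho .555 z .12
    rr=.55; lip=np.array([rr,.12]); off=np.array([-.164,.0213])  # TCP minus lip, level
    tcp=lip+np.array([off[0]*np.cos(T)+off[1]*np.sin(T),-off[0]*np.sin(T)+off[1]*np.cos(T)])
    w=tcp+D*np.array([np.sin(T),np.cos(T)]) # wrist
    g=lambda u:[a+l1*np.sin(u[0])+l2*np.sin(u[0]+u[1]+d)-w[0],h+D+l1*np.cos(u[0])+l2*np.cos(u[0]+u[1]+d)-w[1]]
    u=least_squares(g,[0,1.6]).x; print(tilt,D,'tcp',tcp,'q2,q3',u,'q5',np.pi+T-u.sum(),np.abs(g(u)).max())
```

```text
[ 0.0028  0.4193  0.6129  0.1532 -0.0379] 0.00639275389284906
[ 0.0028  0.4193  0.6129  0.1532 -0.0379] 0.006392753892849047
40 0.2 tcp [0.4381 0.2417] q2,q3 [-0.0481  1.774 ] q5 2.113772701339154 6.847296063483554e-10
40 0.25 tcp [0.4381 0.2417] q2,q3 [0.0379 1.7084] q5 2.0933606309090633 2.2836578184026735e-09
40 0.3 tcp [0.4381 0.2417] q2,q3 [0.1223 1.6394] q5 2.078030728803058 4.029503619662478e-09
45 0.2 tcp [0.4491 0.251 ] q2,q3 [0.0112 1.7198] q5 2.1959783418487726 9.700895642339447e-10
45 0.25 tcp [0.4491 0.251 ] q2,q3 [0.1056 1.6467] q5 2.1747460482871106 2.5948949655685283e-09
45 0.3 tcp [0.4491 0.251 ] q2,q3 [0.1984 1.569 ] q5 2.159589161453382 3.517735325253568e-09
50 0.2 tcp [0.4609 0.2593] q2,q3 [0.0703 1.6668] q5 2.2771346251249183 1.2400150906088925e-09
50 0.25 tcp [0.4609 0.2593] q2,q3 [0.1728 1.5862] q5 2.2553101098634776 2.542439370145644e-09
50 0.3 tcp [0.4609 0.2593] q2,q3 [0.274  1.4996] q5 2.240623314083119 5.551115123125783e-16
```

```bash
python3 -m handwheel '[[0.01,[-0.004,0,0],[0,0,0]],[0.01,[-0.008,0,0],[0,0,0]],[0.01,[-0.012,0,0],[0,0,0]],[0.01,[-0.015,0,0],[0,0,0]],[0.01,[-0.015,0,0],[0,0,0]],[0.01,[-0.015,0,0],[0,0,0]],[0.01,[-0.015,0,0],[0,0,0]],[0.01,[-0.012,0,0],[0,0,0]],[0.01,[-0.008,0,0],[0,0,0]],[0.01,[-0.004,0,0],[0,0,0]]]' 110
python3 - <<'E'
from scoop import *
st(); t=np.radians(10); lip=np.array([.585,.202])-.02*np.array([np.cos(t),np.sin(t)])
from scipy.optimize import least_squares
# find TCP such that lip there
r=Rd(94.78)*R.from_euler('x',-5,degrees=True)
o,s=pan_pose(np.zeros(3),r); l=o+s.apply([.07,0,0]); print('head',s.as_euler('zyx',degrees=True))
tgt=np.array([*lip,.14])-l; print(tgt); plan(tgt,r,20)
E
```

```text
t: 18.62
tool_pos: [0.52, -0.0757, 0.1673]
tool_rot: [-0.066, 1.567, 0.065]
contact_force: [0.2, 0.4, -4.2]
opening: 0.0188
t 18.62 p [ 0.52   -0.0757  0.1673] psi 94.78 x [ 0.0029 -0.0009 -1.    ] F [ 0.2  0.4 -4.2] op 0.0188 q [-0.29 -0.14  1.91  0.    1.37 -1.94]
head [10.  0. -0.]
[0.4036 0.1709 0.1613]
20 rows d mm [ 0.29 12.96 -4.24] turn deg [-0.25   0.008  0.003] |d| 13.6
```

```bash
python3 -m handwheel '[[0.01,[0,0.003,-0.001],[0,0,0]],[0.01,[0,0.006,-0.002],[-0.2,0,0]],[0.01,[0,0.010,-0.0033],[-0.3,0,0]],[0.01,[0,0.013,-0.0043],[-0.3,0,0]],[0.01,[0,0.013,-0.0043],[-0.3,0,0]],[0.01,[0,0.013,-0.0043],[-0.3,0,0]],[0.01,[0,0.013,-0.0043],[-0.3,0,0]],[0.01,[0,0.013,-0.0043],[-0.3,0,0]],[0.01,[0,0.013,-0.0043],[-0.3,0,0]],[0.01,[0,0.013,-0.0043],[-0.3,0,0]]]'
python3 -m handwheel '[[0.01,[0,0.013,-0.0043],[-0.3,0,0]],[0.01,[0,0.013,-0.0043],[-0.3,0,0]],[0.01,[0,0.013,-0.0043],[-0.3,0,0]],[0.01,[0,0.013,-0.0043],[-0.3,0,0]],[0.01,[0,0.013,-0.0043],[-0.3,0,0]],[0.01,[0,0.013,-0.0043],[-0.3,0,0]],[0.01,[0,0.013,-0.0043],[-0.3,0,0]],[0.01,[0,0.010,-0.0033],[-0.2,0,0]],[0.01,[0,0.006,-0.002],[-0.2,0,0]],[0.01,[0,0.003,-0.001],[-0.1,0,0]]]'
python3 - <<'E'
from scoop import *
st(); plan([0.4036,0.1709,0.1613],Rd(99.78),6)
E
```

```text
t: 19.45
tool_pos: [0.4708, 0.0316, 0.1651]
tool_rot: [-0.102, 1.568, 0.102]
contact_force: [0.6, 0.0, -4.5]
opening: 0.0184
t: 20.28
tool_pos: [0.4187, 0.1345, 0.1651]
tool_rot: [-0.138, 1.566, 0.138]
contact_force: [-0.2, -0.4, -4.3]
opening: 0.0184
t 20.28 p [0.4187 0.1345 0.1651] psi 100.07 x [ 0.0001 -0.     -1.    ] F [-0.2 -0.4 -4.3] op 0.0184 q [ 0.14 -0.37  2.1  -0.    1.41 -1.61]
6 rows d mm [ 0.64  6.41 -1.42] turn deg [0.048 0.001 0.   ] |d| 6.6
```

```bash
python3 -m handwheel '[[0.01,[0,0.003,-0.001],[0,0,0]],[0.01,[0,0.007,-0.0015],[0,0,0]],[0.01,[0,0.009,-0.002],[0,0,0]],[0.01,[0,0.009,-0.002],[0,0,0]],[0.01,[0,0.007,-0.0015],[0,0,0]],[0.01,[0,0.003,-0.001],[0,0,0]],[0.01,[0,0,0],[0,0,0]],[0.01,[0,0,0],[0,0,0]]]'
python3 - <<'E'
from scoop import *
st(); save('scene','d2');save('top','d2t')
overlay('scene','pics/d2.png','pics/d2o.png',(240,120,440,270),4)
p,r=tool();o,s=pan_pose(p,r);print(o+s.apply([.07,0,0]),s.as_euler('zyx',degrees=True))
E
```

```text
t: 20.95
tool_pos: [0.4037, 0.1696, 0.1651]
tool_rot: [-0.138, 1.566, 0.137]
contact_force: [0.0, 1.8, -5.5]
opening: 0.0181
t 20.95 p [0.4037 0.1696 0.1651] psi 100.01 x [ 0.0001 -0.0003 -1.    ] F [ 0.   1.8 -5.5] op 0.0181 q [ 0.23 -0.37  2.1  -0.    1.41 -1.52]
[0.5655 0.1974 0.1438] [10.1887 -0.0047 -0.013 ]
```

View pics/d2o.png

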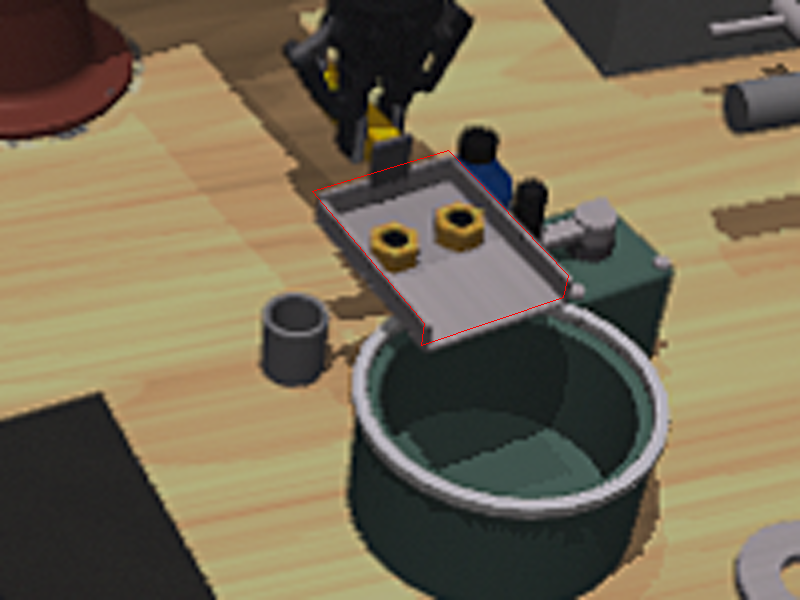

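View pics/d2t.png

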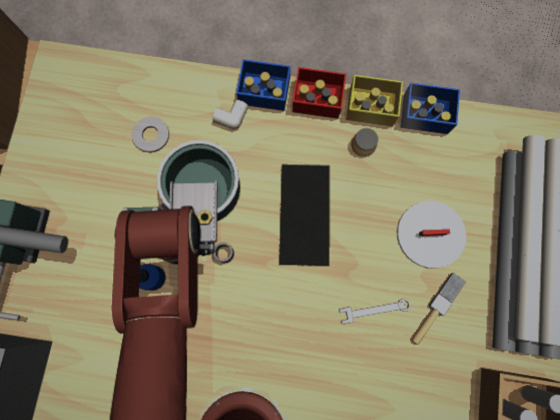

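```bash
python3 -m handwheel '[[0.01,[0,-0.003,0],[0,0,0]],[0.01,[0,-0.003,0],[0,0,0]],[0.01,[0,0,0],[0,0,0]]]'
python3 - <<'E'
from scoop import *
st(); p,r=tool();o,s=pan_pose(p,r);lip=o+s.apply([.07,0,0]);print(lip)
r2=r*R.from_euler('y',50,degrees=True); o2,s2=pan_pose(np.zeros(3),r2); l2=o2+s2.apply([.07,0,0])
t=lip+[-.005,0,-.026]-l2; print('tcp',t,s2.as_euler('zyx',degrees=True)); plan(t,r2,12)
# rounded sim
q=p.copy();rr=r
E
```

```text
t: 21.3
tool_pos: [0.405, 0.1628, 0.1651]
tool_rot: [-0.136, 1.566, 0.136]
contact_force: [0.7, 0.7, -4.0]
opening: 0.0185
t 21.3 p [0.405  0.1628 0.1651] psi 99.92 x [ 0.0001 -0.0004 -1.    ] F [ 0.7  0.7 -4. ] op 0.0185 q [ 0.21 -0.38  2.11 -0.    1.41 -1.53]
[0.5667 0.1908 0.1438]
tcp [0.4738 0.1758 0.2572] [ 15.4434  48.9837 -11.629 ]
12 rows d mm [-9.64  0.07  2.46] turn deg [0.    4.167 0.   ] |d| 10.0
```

```bash
python3 -m handwheel '[[0.01,[-0.0096,0,0.0024],[0,4,0]],[0.01,[-0.0096,0,0.0024],[0,4,0]],[0.01,[-0.0096,0,0.0024],[0,4,0]],[0.01,[-0.0096,0,0.0024],[0,4.2,0]],[0.01,[-0.0096,0,0.0024],[0,4.2,0]],[0.01,[-0.0096,0,0.0024],[0,4.2,0]],[0.01,[-0.0096,0,0.0024],[0,4.2,0]],[0.01,[-0.0096,0,0.0024],[0,4.2,0]],[0.01,[-0.0096,0,0.0024],[0,4.2,0]],[0.01,[-0.0096,0,0.0024],[0,4.2,0]]]'
python3 -m handwheel '[[0.01,[-0.0096,0,0.0024],[0,4.2,0]],[0.01,[-0.0096,0,0.0024],[0,4.2,0]],[0.01,[0,0,0],[0,0,0]],[0.01,[0,0,0],[0,0,0]],[0.01,[0,0,0],[0,0,0]],[0.01,[0,0,0],[0,0,0]],[0.01,[0,0,0],[0,0,0]],[0.01,[0,0,0],[0,0,0]],[0.01,[0,0,0],[0,0,0]]]'
python3 - <<'E'
from scoop import *
st(); save('scene','d3');save('top','d3t')
overlay('scene','pics/d3.png','pics/d3o.png',(240,120,440,270),4)
p,r=tool();o,s=pan_pose(p,r);print(o+s.apply([.07,0,0]),s.as_euler('ZYX',degrees=True))
E
```

```text
t: 22.13
tool_pos: [0.4575, 0.1725, 0.2473]
tool_rot: [-0.199, 2.287, 0.09]
contact_force: [-0.3, -0.1, -3.4]
opening: 0.0184
t: 22.88
tool_pos: [0.4721, 0.1754, 0.258]
tool_rot: [-0.212, 2.431, 0.078]
contact_force: [-0.2, -0.7, -3.2]
opening: 0.0182
t 22.88 p [0.4721 0.1754 0.258 ] psi 99.99 x [-0.7514 -0.1323 -0.6465] F [-0.2 -0.7 -3.2] op 0.0182 q [ 0.2   0.31  1.45  0.02  2.25 -1.54]
[0.5606 0.1907 0.1187] [10.3285 49.7576  0.2617]
```

View pics/d3o.png

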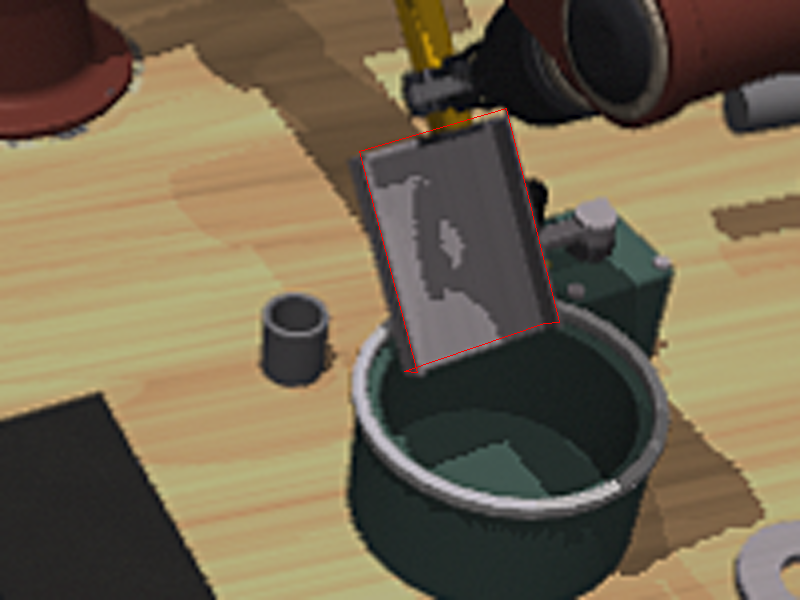

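Run:
```python
from scoop import *
plan([.405,.1628,.17],Rd(99.92),12)
```

```text
12 rows d mm [ 9.39 -0.07 -1.82] turn deg [ 0.005 -4.147  0.002] |d| 9.6
```

View pics/d3t.png

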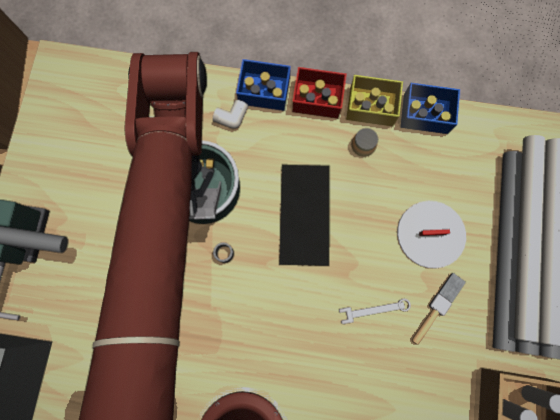

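One nut shows inside the tub at (209,163). Level the scoop again.

```bash
python3 -m handwheel '[[0.01,[0.0094,0,-0.0018],[0,-4.1,0]],[0.01,[0.0094,0,-0.0018],[0,-4.1,0]],[0.01,[0.0094,0,-0.0018],[0,-4.2,0]],[0.01,[0.0094,0,-0.0018],[0,-4.2,0]],[0.01,[0.0094,0,-0.0018],[0,-4.2,0]],[0.01,[0.0094,0,-0.0018],[0,-4.2,0]],[0.01,[0.0094,0,-0.0018],[0,-4.1,0]],[0.01,[0.0094,0,-0.0018],[0,-4.1,0]],[0.01,[0.0094,0,-0.0018],[0,-4.1,0]],[0.01,[0.0094,0,-0.0018],[0,-4.1,0]]]'
python3 -m handwheel '[[0.01,[0.0094,0,-0.0018],[0,-4.1,0]],[0.01,[0.0094,0,-0.0018],[0,-4.1,0]],[0.01,[0,0,0],[0,0,0]],[0.01,[0,0,0],[0,0,0]]]'
python3 - <<'E'
from scoop import *
st(); save('wrist','d4'); save('scene','d4s')
plan([.5202,-.0758,.165],Rd(94.78),20)
E
```

```text
t: 23.82
tool_pos: [0.41, 0.1645, 0.1878]
tool_rot: [-0.149, 1.71, 0.129]
contact_force: [-0.8, -0.1, -2.9]
opening: 0.0185
t: 24.15
tool_pos: [0.4037, 0.1634, 0.169]
tool_rot: [-0.138, 1.573, 0.137]
contact_force: [0.3, -0.6, -2.9]
opening: 0.0185
t 24.15 p [0.4037 0.1634 0.169 ] psi 99.99 x [-0.0065 -0.0012 -1.    ] F [ 0.3 -0.6 -2.9] op 0.0185 q [ 0.21 -0.38  2.1   0.    1.43 -1.53]
20 rows d mm [  0.27 -12.62   4.11] turn deg [ 0.26  -0.011  0.   ] |d| 13.3
```

View pics/d4s.png

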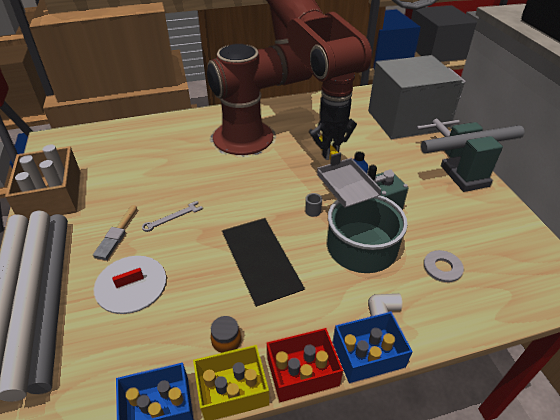

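```bash
python3 -m handwheel '[[0.01,[0,-0.006,0.002],[0.1,0,0]],[0.01,[0,-0.012,0.004],[0.2,0,0]],[0.01,[0,-0.018,0.006],[0.4,0,0]],[0.01,[0,-0.02,0.0066],[0.4,0,0]],[0.01,[0,-0.02,0.0066],[0.4,0,0]],[0.01,[0,-0.02,0.0066],[0.5,0,0]],[0.01,[0,-0.02,0.0066],[0.5,0,0]],[0.01,[0,-0.02,0.0066],[0.5,0,0]],[0.01,[0,-0.02,0.0066],[0.5,0,0]],[0.01,[0,-0.02,0.0066],[0.5,0,0]]]'
python3 -m handwheel '[[0.01,[0,-0.02,0.0066],[0.4,0,0]],[0.01,[0,-0.02,0.0066],[0.4,0,0]],[0.01,[0,-0.014,0.004],[0.3,0,0]],[0.01,[0,-0.008,0.002],[0.1,0,0]],[0.01,[0,-0.004,0.001],[0,0,0]],[0.01,[0,0,0],[0,0,0]],[0.01,[0,0,0],[0,0,0]]]'
python3 - <<'E'
from scoop import *
st(); save('top','d5')
im=cv2.imread('pics/d5.png');cv2.imwrite('pics/d5c.png',cv2.resize(im[130:260,110:260],None,fx=4,fy=4,interpolation=cv2.INTER_CUBIC))
plan([.5202,-.0758,.04],Rd(94.78),9)
E
```

```text
t: 25.08
tool_pos: [0.4897, -0.0039, 0.1699]
tool_rot: [-0.082, 1.573, 0.081]
contact_force: [-0.0, -0.4, -3.3]
opening: 0.0188
t: 25.67
tool_pos: [0.5145, -0.0654, 0.1692]
tool_rot: [-0.066, 1.574, 0.066]
contact_force: [-0.2, 0.0, -3.1]
opening: 0.0184
t 25.67 p [ 0.5145 -0.0654  0.1692] psi 94.8 x [-0.004  0.    -1.   ] F [-0.2  0.  -3.1] op 0.0184 q [-0.27 -0.16  1.92 -0.    1.38 -1.92]
9 rows d mm [14.35 -1.24  0.58] turn deg [ 0.005 -0.025 -0.002] |d| 14.4
```

View pics/d5c.png

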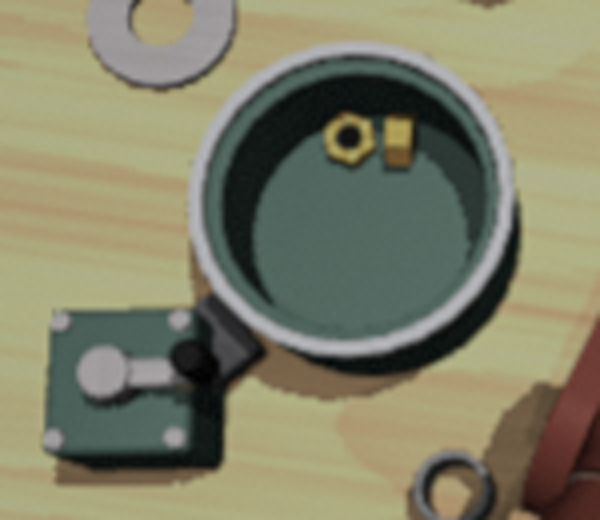

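```bash
python3 -m handwheel '[[0.01,[0.008,-0.0013,0.0006],[0,-0.2,0]],[0.01,[0.016,-0.0013,0.0006],[0,0,0]],[0.01,[0.018,-0.0013,0.0006],[0,0,0]],[0.01,[0.018,-0.0013,0.0006],[0,0,0]],[0.01,[0.018,-0.0013,0.0006],[0,0,0]],[0.01,[0.018,-0.0013,0.0006],[0,0,0]],[0.01,[0.016,-0.0013,0.0006],[0,0,0]],[0.01,[0.011,-0.0013,0.0006],[0,0,0]],[0.01,[0.006,-0.001,0],[0,0,0]],[0.01,[0.001,0,0],[0,0,0]]]'
python3 -m handwheel '[[0.01,[0.002,0,0],[0,0,0]],[0.01,[0.002,0,0],[0,0,0]],[0.01,[0.002,0,0],[0,0,0]],[0.01,[0.001,0,0],[0,0,0]],[0.01,[0,0,0],[0,0,0]]]'
python3 - <<'E'
from scoop import *
st()
plan([.5202,-.0758,.0283],Rd(94.78),2)
E
```

```text
t: 26.55
tool_pos: [0.5193, -0.0764, 0.0378]
tool_rot: [-0.065, 1.572, 0.066]
contact_force: [0.7, -0.8, -3.8]
opening: 0.0183
t: 26.97
tool_pos: [0.5205, -0.0769, 0.0325]
tool_rot: [-0.066, 1.569, 0.065]
contact_force: [-0.3, 0.6, -3.7]
opening: 0.0186
t 26.97 p [ 0.5205 -0.0769  0.0325] psi 94.78 x [ 0.0004 -0.0004 -1.    ] F [-0.3  0.6 -3.7] op 0.0186 q [-0.29  0.03  1.99 -0.    1.12 -1.94]
2 rows d mm [ 2.11  0.55 -0.08] turn deg [0.001 0.011 0.013] |d| 2.2
```

```bash
python3 -m handwheel '[[0.01,[0.001,0.001,0],[0,0,0]],[0.01,[0.001,0,0],[0,0,0]],[0.01,[0.001,0,0],[0,0,0]],[0.01,[0,0,0],[0,0,0]],[0.01,[0,0,0],[0,0,0]]]'
python3 -m handwheel '[[0.01,[0.001,0,0],[0,0,0]],[0.01,[0,0,0],[0,0,0]]]'
python3 -m handwheel '[[0.01,[0.001,0,0],[0,0,0]],[0.01,[0,0,0],[0,0,0]]]'
```

```text
t: 27.38
tool_pos: [0.5202, -0.0759, 0.0292]
tool_rot: [-0.066, 1.57, 0.065]
contact_force: [0.2, 0.2, -4.1]
opening: 0.0183
t: 27.55
tool_pos: [0.5205, -0.0759, 0.0285]
tool_rot: [-0.066, 1.569, 0.065]
contact_force: [-0.1, 0.7, -2.7]
opening: 0.0182
t: 27.72
tool_pos: [0.5208, -0.0761, 0.0284]
tool_rot: [-0.066, 1.569, 0.065]
contact_force: [-2.4, 1.0, 3.9]
opening: 0.0186
```

```bash
python3 -m handwheel '[[0.045,[-0.001,0,0],[0,0,0]],[0.045,[0,0,0],[0,0,0]],[0.045,[0,0,0],[0,0,0]],[0.045,[0,0,0],[0,0,0]],[0.045,[-0.015,0,0],[0,0,0]],[0.045,[-0.03,0,0],[0,0,0]],[0.045,[-0.04,0,0],[0,0,0]],[0.045,[-0.04,0,0],[0,0,0]],[0.045,[-0.02,0,0],[0,0,0]]]'
python3 - <<'E'
from scoop import *
st(); save('wrist','e1'); save('scene','e1s')
for k,z in [('cover_base',.004),('cover_grip',.03)]:
    for n in ('scene',):
        c=cam(n)
        for d in ctrl.tip_of(k,n)[:2]: print(k,round(d['score'],2),pix2z(c,d['centre'][1],d['centre'][0],z))
plan([.49,-.30,.2],Rd(-15),20)
E
```

```text
t: 28.47
tool_pos: [0.5224, -0.0764, 0.179]
tool_rot: [-0.068, 1.562, 0.063]
contact_force: [1.4, -0.4, 0.8]
opening: 0.0453
t 28.47 p [ 0.5224 -0.0764  0.179 ] psi 94.78 x [ 0.0074 -0.0024 -1.    ] F [ 1.4 -0.4  0.8] op 0.0453 q [-0.29 -0.15  1.9  -0.    1.39 -1.94]
cover_base 0.74 [ 0.5707 -0.4049  0.004 ]
cover_grip 0.74 [ 0.5658 -0.402   0.03  ]
20 rows d mm [ -1.31 -10.2    8.45] turn deg [ 5.489  0.004 -0.002] |d| 13.3
```

View pics/e1s.png

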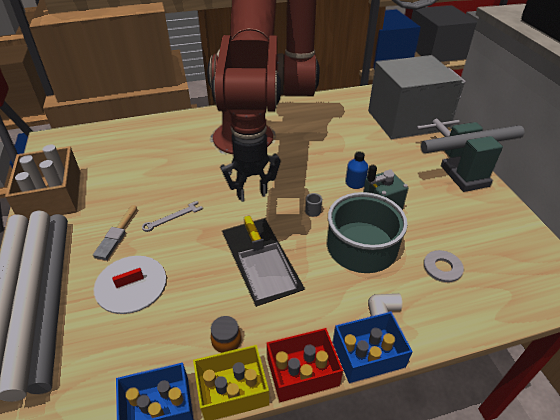

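View pics/e1.png

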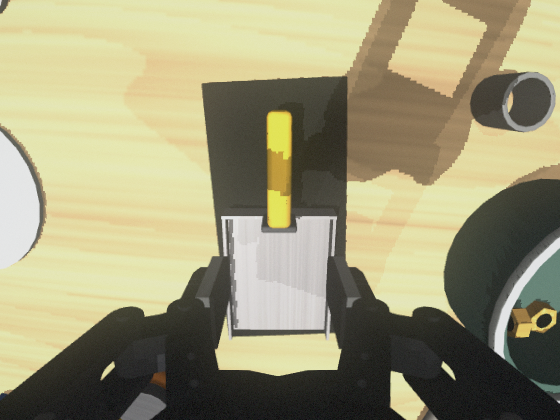

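Run:
```python
from scoop import *
plan([.543,-.345,.19],Rd(13),20)
```

```text
20 rows d mm [ -0.81 -11.46   9.24] turn deg [ 4.089  0.004 -0.001] |d| 14.7
```

```bash
python3 -m handwheel '[[0.045,[-0.001,-0.0115,0.0092],[4.1,0,0]],[0.045,[-0.001,-0.0115,0.0092],[4.1,0,0]],[0.045,[-0.001,-0.0115,0.0092],[4.1,0,0]],[0.045,[-0.001,-0.0115,0.0092],[4.1,0,0]],[0.045,[-0.001,-0.0115,0.0092],[4.1,0,0]],[0.045,[-0.001,-0.0115,0.0092],[4.1,0,0]],[0.045,[-0.001,-0.0115,0.0092],[4.1,0,0]],[0.045,[-0.001,-0.0115,0.0092],[4.1,0,0]],[0.045,[-0.001,-0.0115,0.0092],[4.1,0,0]],[0.045,[-0.001,-0.0115,0.0092],[4.1,0,0]]]'
python3 -m handwheel '[[0.045,[-0.001,-0.0115,0.0092],[4.1,0,0]],[0.045,[-0.001,-0.0115,0.0092],[4.1,0,0]],[0.045,[-0.001,-0.0115,0.0092],[4.1,0,0]],[0.045,[-0.001,-0.0115,0.0092],[4.1,0,0]],[0.045,[-0.001,-0.0115,0.0092],[4.1,0,0]],[0.045,[-0.001,-0.0115,0.0092],[4.1,0,0]],[0.045,[-0.001,-0.0115,0.0092],[4.1,0,0]],[0.045,[-0.001,-0.0115,0.0092],[4.1,0,0]],[0.045,[-0.001,-0.0115,0.0092],[4.1,0,0]],[0.045,[-0.001,-0.0115,0.0092],[4.1,0,0]]]'
python3 -m handwheel '[[0.045,[0,0,0],[0,0,0]],[0.045,[0,0,0],[0,0,0]]]'
python3 - <<'E'
from h import *
st(); c=cam('wrist'); save('wrist','e2')
for d in ctrl.silhouettes('cover_base','wrist')[:2]: print(round(d['score'],2),np.round(d['box'],1))
for k,z in [('cover_base',.0),('cover_grip',.03)]:
    for d in ctrl.tip_of(k,'wrist')[:2]: print(k,round(d['score'],2),np.round(d['centre']),pix2z(c,d['centre'][1],d['centre'][0],z))
E
```

```text
t: 29.5
tool_pos: [0.58, -0.2065, 0.1799]
tool_rot: [0.498, 1.518, -0.498]
contact_force: [0.4, -0.9, -0.5]
opening: 0.0449
t: 30.33
tool_pos: [0.5399, -0.3449, 0.1899]
tool_rot: [1.047, 1.31, -1.047]
contact_force: [-1.2, 0.9, 0.7]
opening: 0.0449
t: 30.5
tool_pos: [0.5403, -0.3447, 0.1908]
tool_rot: [1.044, 1.31, -1.044]
contact_force: [0.3, -0.7, 0.9]
opening: 0.0452
t 30.5 p [ 0.5403 -0.3447  0.1908] psi 12.79 x [-0.0028  0.0025 -1.    ] F [ 0.3 -0.7  0.9] op 0.0452 q [-0.68  0.12  1.61  0.    1.42 -0.91]
0.73 [284.3 235.1 166.6 157.6]
cover_base 0.63 [237. 282.] [ 0.5562 -0.4023  0.    ]
cover_grip 0.78 [252. 281.] [ 0.5563 -0.4054  0.03  ]
```

View pics/e2.png

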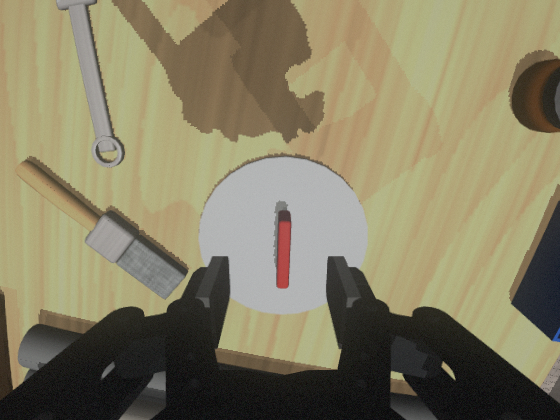

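Run:
```python
from h import *
from scipy.optimize import least_squares
c=cam('wrist'); im=cv2.imread('pics/e2.png');cv2.imwrite('pics/e3.png',cv2.resize(im[145:330,190:380],None,fx=3.2,fy=3.2,interpolation=cv2.INTER_CUBIC))
hsv=cv2.cvtColor(im,cv2.COLOR_BGR2HSV); m=((hsv[...,1]<40)&(hsv[...,2]>120)).astype(np.uint8)
n,l,s,_=cv2.connectedComponentsWithStats(m); i=l[270,250]; cs=max(cv2.findContours((l==i).astype(np.uint8),cv2.RETR_EXTERNAL,cv2.CHAIN_APPROX_NONE)[0],key=len)[:,0]
X=np.array([pix2z(c,u,v,.008)[:2] for u,v in cs])
f=lambda t:np.hypot(X[:,0]-t[0],X[:,1]-t[1])-.088
r=least_squares(f,[.557,-.4],loss='soft_l1',f_scale=.001);print(r.x,np.median(abs(f(r.x))),s[i])
red=((hsv[...,1]>150)&((hsv[...,0]<10)|(hsv[...,0]>170))&(hsv[...,2]>150)).astype(np.uint8)
n,l,s,cen=cv2.connectedComponentsWithStats(red);i=1+np.argmax(s[1:,4]);print(s[i],cen[i])
pts=np.argwhere(l==i)[:,::-1].astype(np.float32);W=np.array([pix2z(c,u,v,.044)[:2] for u,v in pts]);rc=cv2.minAreaRect((W*1000).astype(np.float32));print(rc)
```

```text
[ 0.5592 -0.4034] 0.0005044040213391526 [  198   157   170   158 18353]
[278 238  12  50 375] [283.0213 267.2027]
((560.9677124023438, -410.7838134765625), (9.479854583740234, 51.57583236694336), 10.689291000366211)
```

View pics/e3.png

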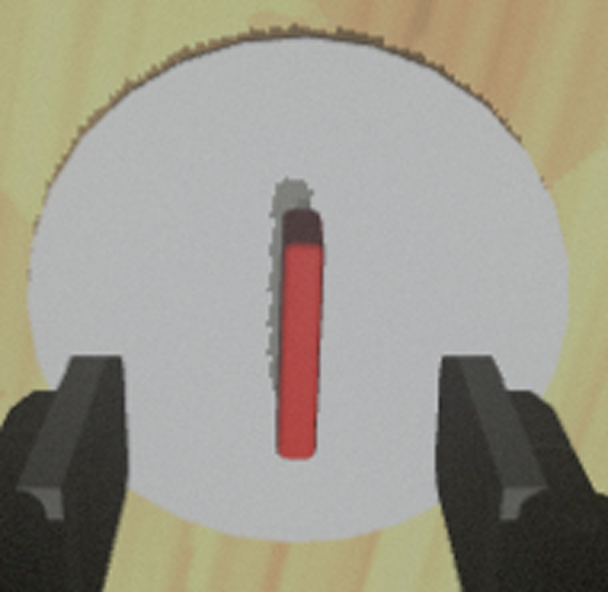

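Run:
```python
from h import *
c=cam('wrist')
P=[pix2z(c,190+x/3.2,145+y/3.2,.044)[:2] for x,y in [(286,243),(323,243),(314,458),(277,456)]]
print(P,np.mean(P,0)); d=(P[0]+P[1])/2-(P[2]+P[3])/2; a=np.degrees(np.arctan2(d[1],d[0]));print(np.linalg.norm(d),a, 'psi',a-90)
psi=a-90; m=np.mean(P,0)
plan([*m,.06],Rd(psi),10)
```

```text
[array([ 0.5478, -0.3704]), array([ 0.5581, -0.368 ]), array([ 0.5717, -0.436 ]), array([ 0.5606, -0.4378])] [ 0.5595 -0.403 ]
0.06896030328617266 101.0332316413456 psi 11.033231641345594
10 rows d mm [13.24  0.54  6.15] turn deg [ 0.185 -0.005  0.004] |d| 14.6
```

Disc fit (.5592,-.4034) and handle (.5595,-.403) agree; psi 11.

```bash
python3 -m handwheel '[[0.045,[0.013,0.0005,0.0062],[0.2,0,0]],[0.045,[0.013,0.0005,0.0062],[0.2,0,0]],[0.045,[0.013,0.0005,0.0062],[0.2,0,0]],[0.045,[0.013,0.0005,0.0062],[0.2,0,0]],[0.045,[0.013,0.0005,0.0062],[0.2,0,0]],[0.045,[0.013,0.0005,0.0062],[0.2,0,0]],[0.045,[0.013,0.0005,0.0062],[0.2,0,0]],[0.045,[0.013,0.0005,0.0062],[0.2,0,0]],[0.045,[0.013,0.0005,0.0062],[0.2,0,0]],[0.045,[0.013,0.0005,0.0062],[0.2,0,0]]]'
python3 -m handwheel '[[0.045,[0,0,0],[0,0,0]],[0.045,[0,0,0],[0,0,0]]]'
python3 - <<'E'
from h import *
st();save('wrist','e4'); plan([.5594,-.4032,.014],Rd(11),5)
E
```

```text
t: 31.53
tool_pos: [0.5591, -0.4054, 0.062]
tool_rot: [1.07, 1.292, -1.07]
contact_force: [0.6, 0.8, 0.2]
opening: 0.0448
t: 31.7
tool_pos: [0.5585, -0.4046, 0.0619]
tool_rot: [1.07, 1.294, -1.07]
contact_force: [-0.1, -0.2, -0.3]
opening: 0.0454
t 31.7 p [ 0.5585 -0.4046  0.0619] psi 10.76 x [-0.0016  0.0013 -1.    ] F [-0.1 -0.2 -0.3] op 0.0454 q [-0.73  0.35  1.57 -0.    1.23 -0.92]
5 rows d mm [ 9.85  0.13 -0.31] turn deg [-0.045 -0.     0.001] |d| 9.9
```

View pics/e4.png

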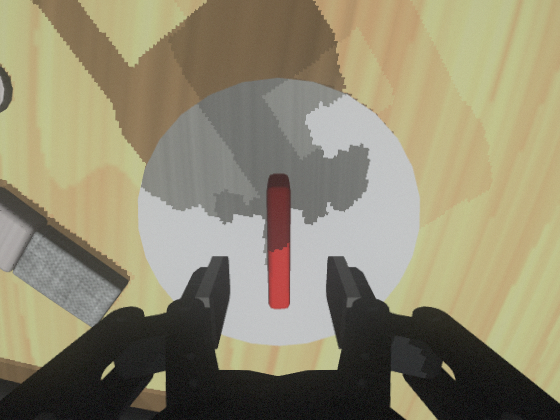

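Handle centred at column 279, parallel. Descend and grip.

```bash
python3 -m handwheel '[[0.045,[0.012,0,-0.001],[0,0,0]],[0.045,[0.012,0.001,-0.001],[0,0,0]],[0.045,[0.012,0,0],[0,0,0]],[0.045,[0.008,0,0],[0,0,0]],[0.045,[0.003,0,0],[0,0,0]],[0.045,[0,0,0],[0,0,0]],[0.045,[0,0,0],[0,0,0]]]'
python3 -m handwheel '[[0.004,[0,0,0],[0,0,0]],[0.004,[0,0,0],[0,0,0]],[0.004,[0,0,0],[0,0,0]],[0.004,[0,0,0],[0,0,0]],[0.004,[0,0,0],[0,0,0]],[0.004,[0,0,0],[0,0,0]]]' 100
python3 -c "
from h import *
st()"
```

```text
t: 32.33
tool_pos: [0.5596, -0.4026, 0.0161]
tool_rot: [1.069, 1.292, -1.07]
contact_force: [0.1, 1.0, 0.6]
opening: 0.0449
t: 32.83
tool_pos: [0.5601, -0.4033, 0.0176]
tool_rot: [1.069, 1.29, -1.07]
contact_force: [-1.0, 0.5, 5.5]
opening: 0.0105
t 32.83 p [ 0.5601 -0.4033  0.0176] psi 10.78 x [ 0.0012 -0.0016 -1.    ] F [-1.   0.5  5.5] op 0.0105 q [-0.73  0.4   1.59 -0.    1.15 -0.92]
```

```bash
python3 -m handwheel '[[0.004,[-0.003,0,0],[0,0,0]],[0.004,[-0.01,0,0],[0,0,0]],[0.004,[-0.02,0,0],[0,0,0]],[0.004,[-0.025,0,0],[0,0,0]],[0.004,[-0.025,0,0],[0,0,0]],[0.004,[-0.025,0,0],[0,0,0]],[0.004,[-0.025,0,0],[0,0,0]],[0.004,[-0.02,0,0],[0,0,0]],[0.004,[-0.01,0,0],[0,0,0]],[0.004,[0,0,0],[0,0,0]]]' 100
python3 - <<'E'
from h import *
st();save('top','e5');save('scene','e5s');save('wrist','e5w')
im=cv2.imread('pics/e5.png');cv2.imwrite('pics/e5c.png',cv2.resize(im[130:260,110:260],None,fx=5,fy=5,interpolation=cv2.INTER_CUBIC)[:600,:])
E
```

```text
t: 33.67
tool_pos: [0.5607, -0.4034, 0.1827]
tool_rot: [1.068, 1.287, -1.069]
contact_force: [0.6, -0.7, -3.7]
opening: 0.0099
t 33.67 p [ 0.5607 -0.4034  0.1827] psi 10.79 x [ 0.0039 -0.0035 -1.    ] F [ 0.6 -0.7 -3.7] op 0.0099 q [-0.73  0.23  1.5  -0.    1.41 -0.92]
```

View pics/e5c.png

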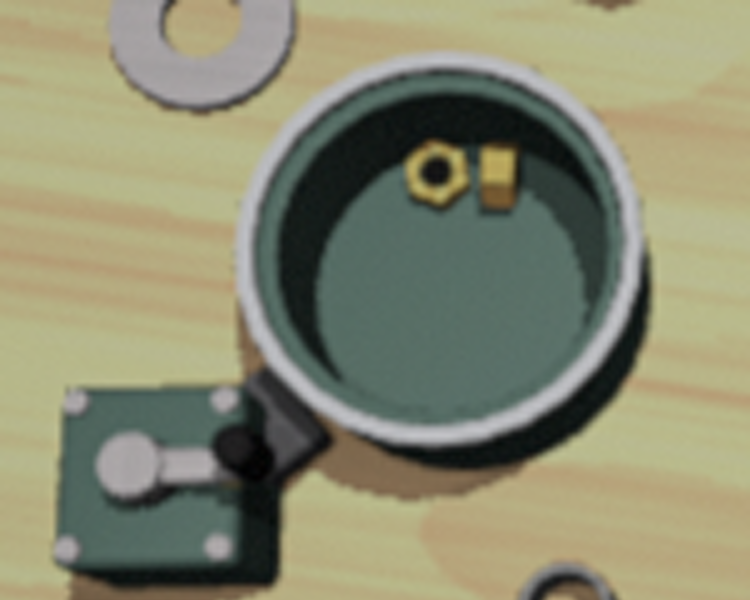

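View pics/e5w.png

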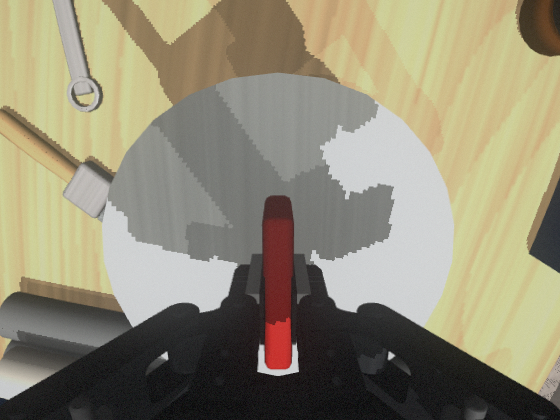

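```bash
cat > fit.py <<'E'
from h import *
from scipy.optimize import least_squares
def circ(X,r0,g,free=True):
    f=(lambda t:np.hypot(X[:,0]-t[0],X[:,1]-t[1])-(t[2] if free else r0))
    r=least_squares(f,[*g,r0] if free else g,loss='soft_l1',f_scale=.0008); return r.x,np.median(abs(f(r.x)))
E
python3 - <<'E'
from fit import *
c=cam('top'); im=cv2.imread('pics/e5.png').astype(int)
ctr=np.array([.585,.202]); 
mn=im.min(2).astype(float)
# radial scan in world on plane z=.104: sample min channel
outer=[];inner=[]
for a in np.radians(np.arange(0,360,4)):
    rr=np.arange(.08,.115,.0003); P=np.c_[ctr[0]+rr*np.cos(a),ctr[1]+rr*np.sin(a),0*rr+.104]
    uv=proj(c,P).astype(np.float32); v=cv2.remap(mn.astype(np.float32),uv[:,0:1],uv[:,1:2],cv2.INTER_LINEAR)[:,0]
    k=np.argmax(v); h=v[k]
    if h<120: continue
    lo=v[k:k+40].min(); j=np.where(v[k:]<(h+lo)/2)[0]
    if len(j): outer.append(P[k+j[0],:2])
    lo=v[max(0,k-40):k].min() if k>3 else h; j=np.where(v[:k]<(h+lo)/2)[0]
    if len(j): inner.append(P[j[-1],:2])
for n,X,r in (('outer',outer,.1),('inner',inner,.091)): print(n,len(X),circ(np.array(X),r,ctr))
# crank
for p,z in [((110+130/5,130+465/5),.123),((110+241/5,130+448/5),.166)]: print(pix2z(c,*p,z))
# cover in wrist
w=cam('wrist'); i2=cv2.imread('pics/e5w.png'); 
s=cv2.cvtColor(i2,cv2.COLOR_BGR2HSV)[...,1].astype(np.float32)
p,r=tool(); z=p[2]-.0176+.008; g=np.array([.5600,-.4033]); E=[]
for a in np.radians(np.arange(0,360,3)):
    rr=np.arange(.078,.1,.0003);P=np.c_[g[0]+rr*np.cos(a),g[1]+rr*np.sin(a),0*rr+z]
    uv=proj(w,P).astype(np.float32)
    if (uv[:,1].max()>290): continue
    v=cv2.remap(s,uv[:,0:1],uv[:,1:2],cv2.INTER_LINEAR)[:,0]
    if v[:15].max()<45 and v[-15:].min()>55:
        E.append(P[np.where(v>50)[0][0],:2])
print(len(E)); E=np.array(E); print(circ(E,.088,g,True),circ(E,.088,g,False))
E
```

```text
outer 90 (array([0.5882, 0.2042, 0.0998]), np.float64(0.00029918379518578675))
inner 90 (array([0.5887, 0.2045, 0.0905]), np.float64(0.00016951616221690807))
[0.455  0.3212 0.123 ]
[0.4649 0.2587 0.166 ]
61
(array([ 0.5576, -0.4019,  0.0881]), np.float64(0.0001280107831297811)) (array([ 0.5576, -0.4018]), np.float64(0.0001369666424815008))
```

```bash
python3 -m handwheel '[[0.004,[0,0,0],[0,0,0]],[0.004,[0,0,0],[0,0,0]]]'
cat >> fit.py <<'E'
def scan(c,img,ctr,z,r0,dr=.012,thr=None,step=3,vmax=420):
    """edge: strongest gradient near radius r0"""
    g=cv2.GaussianBlur(img.astype(np.float32),(0,0),.8); E=[]
    for a in np.radians(np.arange(0,360,step)):
        rr=np.arange(r0-dr,r0+dr,.0003);P=np.c_[ctr[0]+rr*np.cos(a),ctr[1]+rr*np.sin(a),0*rr+z]
        uv=proj(c,P).astype(np.float32)
        if uv[:,1].max()>vmax: continue
        v=cv2.remap(g,uv[:,0:1],uv[:,1:2],cv2.INTER_LINEAR)[:,0]; d=np.abs(v[6:]-v[:-6]); k=np.argmax(d)
        if d[k]>(thr or 15): E.append(P[k+3,:2])
    return np.array(E)
E
python3 - <<'E'
from fit import *
im=cv2.imread('pics/a_top.png'); s=cv2.cvtColor(im,cv2.COLOR_BGR2HSV)[...,1]
c=cam('top');g=np.array([.558,-.4015]);E=scan(c,s,g,.008,.088);print('top cover',len(E),circ(E,.088,g))
im=cv2.imread('pics/a_scene.png'); s=cv2.cvtColor(im,cv2.COLOR_BGR2HSV)[...,1]
c=cam('scene');E=scan(c,s,g,.008,.088);print('scene cover',len(E),circ(E,.088,g))
im=cv2.imread('pics/e5s.png'); s=im.min(2)
g=np.array([.588,.204]);
for r0 in (.1,.091):
    E=scan(c,s,g,.104,r0,.005);print('scene rim',len(E),circ(E,r0,g))
st();save('wrist','e6');w=cam('wrist');s=cv2.cvtColor(cv2.imread('pics/e6.png'),cv2.COLOR_BGR2HSV)[...,1]
p,r=tool();g=np.array([.559,-.4025]);
for z in (p[2]-.0096,p[2]-.0076,p[2]-.0116):
    E=scan(w,s,g,z,.088,vmax=290);print('wrist cover',len(E),circ(E,.088,g),circ(E,.088,g,False))
E
```

```text
t: 33.98
tool_pos: [0.5588, -0.4018, 0.1768]
tool_rot: [1.07, 1.296, -1.07]
contact_force: [-0.0, -0.3, -3.3]
opening: 0.0105
top cover 99 (array([ 0.5588, -0.4004,  0.0881]), np.float64(0.00036735984799679544))
scene cover 117 (array([ 0.5613, -0.4022,  0.0889]), np.float64(0.0007575801278266459))
scene rim 115 (array([0.5891, 0.203 , 0.0995]), np.float64(0.00048715618336586664))
scene rim 120 (array([0.5895, 0.2033, 0.0906]), np.float64(0.0003967387161696728))
t 33.98 p [ 0.5588 -0.4018  0.1768] psi 10.78 x [-0.0028  0.0023 -1.    ] F [-0.  -0.3 -3.3] op 0.0105 q [-0.73  0.24  1.5  -0.    1.41 -0.92]
wrist cover 62 (array([ 0.5577, -0.402 ,  0.0878]), np.float64(0.00013413867999412243)) (array([ 0.5578, -0.4022]), np.float64(0.00014741262937004174))
wrist cover 61 (array([ 0.5576, -0.401 ,  0.0866]), np.float64(0.00016268376762867964)) (array([ 0.5577, -0.4026]), np.float64(0.00037946228713435504))
wrist cover 63 (array([ 0.5579, -0.403 ,  0.089 ]), np.float64(0.00012583574430112543)) (array([ 0.5578, -0.4018]), np.float64(0.00032509303568761805))
```

```bash
python3 -m handwheel '[[0.004,[0,0.0024,-0.01],[0,0,0]],[0.004,[0,0.0048,-0.02],[0,0,0]],[0.004,[0,0.008,-0.033],[0,0,0]],[0.004,[0,0.008,-0.033],[0,0,0]],[0.004,[0,0.008,-0.033],[0,0,0]],[0.004,[0,0.008,-0.033],[0,0,0]],[0.004,[0,0.008,-0.033],[0,0,0]],[0.004,[0,0.008,-0.033],[0,0,0]],[0.004,[0,0.008,-0.033],[0,0,0]],[0.004,[0,0.008,-0.033],[0,0,0]]]'
python3 -m handwheel '[[0.004,[0,0.008,-0.033],[0,0,0]],[0.004,[0,0.008,-0.033],[0,0,0]],[0.004,[0,0.008,-0.033],[0,0,0]],[0.004,[0,0.008,-0.033],[0,0,0]],[0.004,[0,0.008,-0.033],[0,0,0]],[0.004,[0,0.0048,-0.02],[0,0,0]],[0.004,[0,0.0024,-0.01],[0,0,0]],[0.004,[0,0,0],[0,0,0]],[0.004,[0,0,0],[0,0,0]]]'
python3 - <<'E'
from h import *
st(); plan([.5895,.203,.135],Rd(10.8),10)
E
```

```text
t: 34.87
tool_pos: [0.574, -0.0981, 0.1792]
tool_rot: [1.069, 1.292, -1.069]
contact_force: [1.0, 0.5, -2.4]
opening: 0.0103
t: 35.62
tool_pos: [0.5841, 0.0999, 0.179]
tool_rot: [1.068, 1.292, -1.07]
contact_force: [-0.2, 0.0, -2.9]
opening: 0.0102
t 35.62 p [0.5841 0.0999 0.179 ] psi 10.84 x [-0.0004 -0.0011 -1.    ] F [-0.2  0.  -2.9] op 0.0102 q [ 0.04  0.01  1.74 -0.    1.39 -0.14]
10 rows d mm [  4.4    2.46 -10.02] turn deg [0.004 0.006 0.003] |d| 11.2
```

```bash
python3 -m handwheel '[[0.004,[0,0.0025,-0.010],[0,0,0]],[0.004,[0,0.0025,-0.010],[0,0,0]],[0.004,[0.005,0.0025,-0.010],[0,0,0]],[0.004,[0.006,0.0025,-0.010],[0,0,0]],[0.004,[0.006,0.0025,-0.010],[0,0,0]],[0.004,[0.006,0.0025,-0.010],[0,0,0]],[0.004,[0.006,0.0025,-0.010],[0,0,0]],[0.004,[0.006,0.0025,-0.010],[0,0,0]],[0.004,[0.006,0.0025,-0.010],[0,0,0]],[0.004,[0.003,0.0025,-0.010],[0,0,0]]]'
python3 -m handwheel '[[0.004,[0,0,0],[0,0,0]],[0.004,[0,0,0],[0,0,0]],[0.004,[0,0,0],[0,0,0]]]'
python3 - <<'E'
from h import *
st(); [save(n,'f1'+n) for n in ('wrist','top','scene')]
im=cv2.imread('pics/f1scene.png');cv2.imwrite('pics/f1sc.png',cv2.resize(im[150:280,300:440],None,fx=4.5,fy=4.5,interpolation=cv2.INTER_CUBIC))
E
```

```text
t: 36.45
tool_pos: [0.5898, 0.2039, 0.1337]
tool_rot: [1.068, 1.293, -1.071]
contact_force: [-0.3, 1.2, -2.8]
opening: 0.01
t: 36.7
tool_pos: [0.5906, 0.2028, 0.1356]
tool_rot: [1.069, 1.291, -1.069]
contact_force: [-0.4, -0.4, -3.5]
opening: 0.0102
t 36.7 p [0.5906 0.2028 0.1356] psi 10.79 x [ 0.0006 -0.0006 -1.    ] F [-0.4 -0.4 -3.5] op 0.0102 q [ 0.21  0.13  1.7  -0.    1.32  0.02]
```

View pics/f1wrist.png

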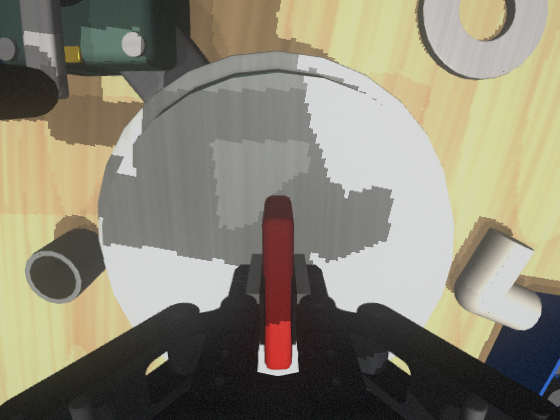

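View pics/f1sc.png

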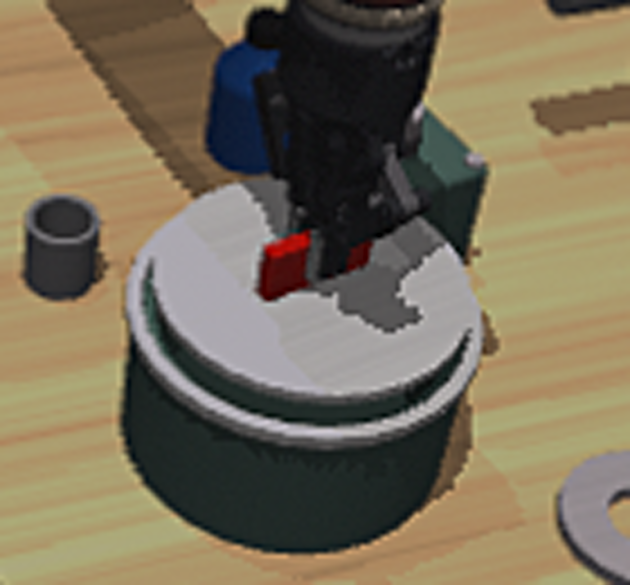

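```bash
cat > rel.py <<'E'
from fit import *
import sys
def edge(c,img,ctr,z,r0,dr,angs,thr=15):
    g=cv2.GaussianBlur(img.astype(np.float32),(0,0),.8); E=[]
    for a in np.radians(angs):
        rr=np.arange(r0-dr,r0+dr,.0003);P=np.c_[ctr[0]+rr*np.cos(a),ctr[1]+rr*np.sin(a),0*rr+z]
        uv=proj(c,P).astype(np.float32); v=cv2.remap(g,uv[:,0:1],uv[:,1:2],cv2.INTER_LINEAR)[:,0]; d=np.abs(v[6:]-v[:-6]); k=np.argmax(d)
        if d[k]>thr: E.append(P[k+3,:2])
    return np.array(E)
def inl(E,r,g):
    x,_=circ(E,r,g,False); d=abs(np.hypot(*(E-x).T)-r); return x,len(E),(d<.001).mean()
E
python3 - <<'E'
from rel import *
p,r=tool(); zc=p[2]-.0096; g=p[:2]+[-.0009,-.0003]; gr=np.array([.5888,.203])
sat=lambda f:cv2.cvtColor(cv2.imread(f),cv2.COLOR_BGR2HSV)[...,1]
mn=lambda f:cv2.imread(f).min(2)
c=cam('scene');f='pics/f1scene.png'
print('scene cover',inl(edge(c,mn(f),g,zc,.088,.006,np.arange(-75,50,2)),.088,g))
print('scene rim out',inl(edge(c,sat(f),gr,.104,.1,.005,np.arange(-80,60,2)),.1,gr), inl(edge(c,mn(f),gr,.104,.1,.005,np.arange(-80,60,2)),.1,gr))
c=cam('top');f='pics/f1top.png'
print('top cover',inl(edge(c,mn(f),g,zc,.088,.006,np.arange(-170,0,2)),.088,g))
print('top rim',inl(edge(c,sat(f),gr,.104,.1,.005,np.arange(-170,60,2)),.1,gr))
c=cam('wrist');f='pics/f1wrist.png'
print('wrist cover',inl(edge(c,mn(f),g,zc,.088,.006,np.arange(30,150,2)),.088,g),inl(edge(c,sat(f),g,zc,.088,.006,np.r_[np.arange(-30,20,2),np.arange(180,220,2)]),.088,g))
print('wrist rim',inl(edge(c,sat(f),gr,.104,.1,.006,np.arange(50,140,2)),.1,gr))
print(g)
E
```

```text
scene cover (array([0.5911, 0.2033]), 62, np.float64(0.8548387096774194))
scene rim out (array([0.5944, 0.1988]), 22, np.float64(0.8636363636363636)) (array([0.5887, 0.2027]), 70, np.float64(0.7857142857142857))
top cover (array([0.5926, 0.2022]), 55, np.float64(0.34545454545454546))
top rim (array([0.5865, 0.2022]), 86, np.float64(0.7906976744186046))
wrist cover (array([0.591 , 0.2033]), 60, np.float64(0.5)) (array([0.5894, 0.203 ]), 34, np.float64(0.9411764705882353))
wrist rim (array([0.5868, 0.2014]), 36, np.float64(1.0))
[0.5898 0.2021]
```

View pics/f1top.png

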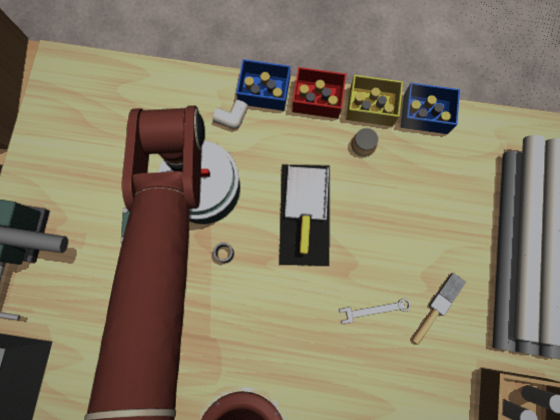

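```bash
python3 -m handwheel '[[0.004,[0.003,-0.001,0],[0,0,0]],[0.004,[0.003,-0.0013,0.0004],[0,0,0]],[0.004,[0.003,0,0],[0,0,0]],[0.004,[0.002,0,0],[0,0,0]],[0.004,[0,0,0],[0,0,0]],[0.004,[0,0,0],[0,0,0]],[0.004,[0,0,0],[0,0,0]]]'
python3 - <<'E'
from rel import *
st(); [save(n,'f2'+n) for n in ('wrist','scene')]
p,r=tool(); zc=p[2]-.0096; g=p[:2]+[-.0009,-.0003]; gr=np.array([.5878,.2025])
sat=lambda f:cv2.cvtColor(cv2.imread(f),cv2.COLOR_BGR2HSV)[...,1]
mn=lambda f:cv2.imread(f).min(2)
c=cam('scene');f='pics/f2scene.png'
print('scene cover',inl(edge(c,mn(f),g,zc,.088,.006,np.arange(-75,50,2)),.088,g))
print('scene rim out',inl(edge(c,mn(f),gr,.104,.1,.005,np.arange(-80,60,2)),.1,gr))
c=cam('wrist');f='pics/f2wrist.png'
print('wrist cover',inl(edge(c,mn(f),g,zc,.088,.006,np.arange(30,150,2)),.088,g),inl(edge(c,sat(f),g,zc,.088,.006,np.r_[np.arange(-30,20,2),np.arange(180,220,2)]),.088,g))
print('wrist rim',inl(edge(c,sat(f),gr,.104,.1,.006,np.arange(30,150,2)),.1,gr))
print(g)
im=cv2.imread('pics/f2scene.png');a=cv2.resize(im[180:280,315:415],None,fx=4,fy=4,interpolation=cv2.INTER_CUBIC)
b=cv2.imread('pics/f2wrist.png')[20:320,80:480]; cv2.imwrite('pics/f2c.png',np.hstack([a,np.vstack([b,np.zeros((100,400,3),np.uint8)])]))
E
```

```text
t: 37.43
tool_pos: [0.5882, 0.202, 0.1243]
tool_rot: [1.069, 1.292, -1.069]
contact_force: [0.1, 0.7, -3.4]
opening: 0.0103
t 37.43 p [0.5882 0.202  0.1243] psi 10.78 x [ 0.0002 -0.0003 -1.    ] F [ 0.1  0.7 -3.4] op 0.0103 q [ 0.21  0.13  1.71 -0.    1.3   0.02]
scene cover (array([0.5888, 0.2026]), 63, np.float64(0.8412698412698413))
scene rim out (array([0.5887, 0.2027]), 70, np.float64(0.8))
wrist cover (array([0.587 , 0.2022]), 56, np.float64(0.6964285714285714)) (array([0.5889, 0.196 ]), 33, np.float64(0.24242424242424243))
wrist rim (array([0.5869, 0.2017]), 51, np.float64(0.9607843137254902))
[0.5874 0.2018]
```

View pics/f2c.png

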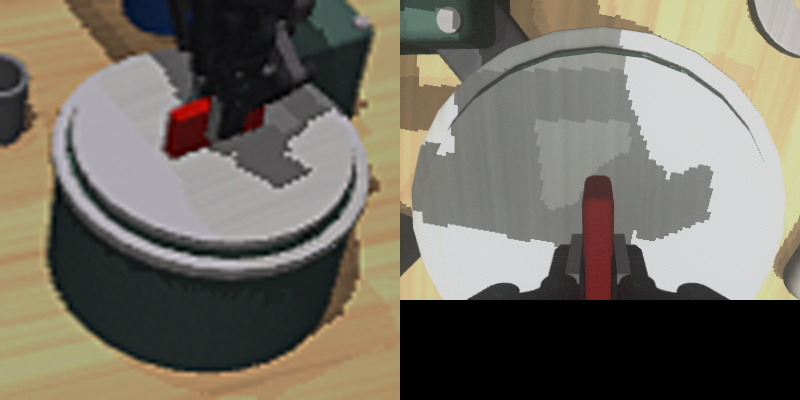

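Both cameras agree to within 0.5 mm. Lower.

```bash
python3 -m handwheel '[[0.004,[0.002,0,0],[0,0,0]],[0.004,[0.002,0,0],[0,0,0]],[0.004,[0.002,0,0],[0,0,0]],[0.004,[0.001,0,0],[0,0,0]],[0.004,[0,0,0],[0,0,0]],[0.004,[0,0,0],[0,0,0]]]'
python3 -m handwheel '[[0.004,[0.001,0,0],[0,0,0]],[0.004,[0.001,0,0],[0,0,0]],[0.004,[0.001,0,0],[0,0,0]],[0.004,[0,0,0],[0,0,0]],[0.004,[0,0,0],[0,0,0]]]'
```

```text
t: 38.03
tool_pos: [0.588, 0.202, 0.117]
tool_rot: [1.069, 1.292, -1.07]
contact_force: [0.2, -0.5, -3.4]
opening: 0.0104
t: 38.45
tool_pos: [0.588, 0.202, 0.1141]
tool_rot: [1.069, 1.292, -1.07]
contact_force: [-0.1, -0.5, -2.7]
opening: 0.0105
```

```bash
python3 -m handwheel '[[0.004,[0.001,0,0],[0,0,0]],[0.004,[0.001,0,0],[0,0,0]],[0.004,[0,0,0],[0,0,0]],[0.004,[0,0,0],[0,0,0]]]'
python3 -m handwheel '[[0.004,[0.001,0,0],[0,0,0]],[0.004,[0,0,0],[0,0,0]],[0.004,[0,0,0],[0,0,0]]]'
```

```text
t: 38.78
tool_pos: [0.588, 0.202, 0.1121]
tool_rot: [1.069, 1.292, -1.07]
contact_force: [-0.5, -0.3, -3.6]
opening: 0.0106
t: 39.03
tool_pos: [0.5884, 0.2021, 0.1116]
tool_rot: [1.07, 1.292, -1.069]
contact_force: [0.4, 0.3, -0.8]
opening: 0.0107
```

```bash
python3 -m handwheel '[[0.004,[0.001,0,0],[0,0,0]],[0.004,[0,0,0],[0,0,0]],[0.03,[0,0,0],[0,0,0]],[0.03,[0,0,0],[0,0,0]],[0.03,[0,0,0],[0,0,0]],[0.03,[-0.01,0,0],[0,0,0]],[0.03,[-0.02,0,0],[0,0,0]],[0.03,[-0.03,0,0],[0,0,0]],[0.03,[-0.03,0,0],[0,0,0]],[0.03,[-0.02,0,0],[0,0,0]]]'
python3 -m handwheel '[[0.03,[0,0,0],[0,0,0]],[0.03,[0,0,0],[0,0,0]]]'
python3 - <<'E'
from rel import *
st(); [save(n,'f3'+n) for n in ('wrist','scene')]
im=cv2.imread('pics/f3scene.png');a=cv2.resize(im[180:280,315:415],None,fx=4,fy=4,interpolation=cv2.INTER_CUBIC)
b=cv2.imread('pics/f3wrist.png')[20:420,60:460]; cv2.imwrite('pics/f3c.png',np.hstack([a,b]))
E
```

```text
t: 39.87
tool_pos: [0.5892, 0.2023, 0.2245]
tool_rot: [1.072, 1.289, -1.066]
contact_force: [1.1, 0.4, 0.8]
opening: 0.0299
t: 40.03
tool_pos: [0.5893, 0.2023, 0.2229]
tool_rot: [1.072, 1.289, -1.066]
contact_force: [-0.2, -0.1, -0.7]
opening: 0.0298
t 40.03 p [0.5893 0.2023 0.2229] psi 10.78 x [ 0.0045  0.0006 -1.    ] F [-0.2 -0.1 -0.7] op 0.0298 q [ 0.21  0.05  1.63 -0.    1.46  0.02]
```

View pics/f3c.png

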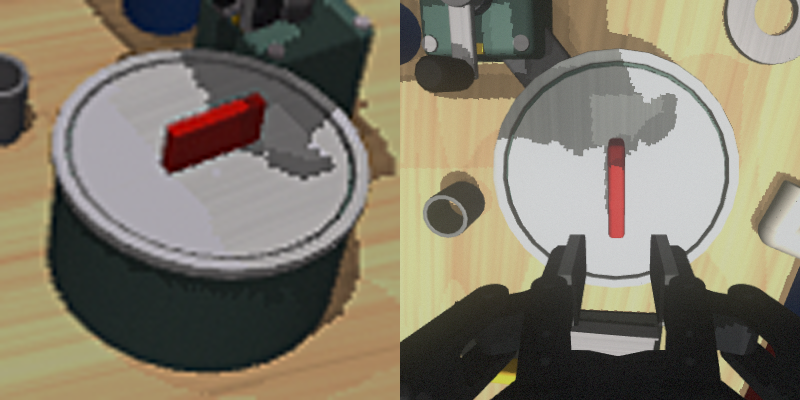

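Run:
```python
from h import *
plan([.464,.25,.225],Rd(10.8),9)
```

```text
9 rows d mm [ -0.64 -12.49  -7.82] turn deg [-0.002  0.002  0.011] |d| 14.7
```

```bash
python3 -m handwheel '[[0.045,[0,-0.0125,-0.0078],[0,0.1,0]],[0.045,[0,-0.0125,-0.0078],[0,0.1,0]],[0.045,[0,-0.0125,-0.0078],[0,0,0]],[0.045,[0,-0.0125,-0.0078],[0,0,0]],[0.045,[0,-0.0125,-0.0078],[0,0,0]],[0.045,[0,-0.0125,-0.0078],[0,0,0]],[0.045,[0,-0.0125,-0.0078],[0,0,0]],[0.045,[0,-0.0125,-0.0078],[0,0,0]],[0.045,[0,-0.0125,-0.0078],[0,0,0]],[0.045,[0,0,0],[0,0,0]]]'
python3 -m handwheel '[[0.045,[0,0,0],[0,0,0]],[0.045,[0,0,0],[0,0,0]]]'
python3 - <<'E'
from h import *
st(); save('wrist','g1')
E
```

```text
t: 40.97
tool_pos: [0.4621, 0.2508, 0.2197]
tool_rot: [1.069, 1.297, -1.068]
contact_force: [0.7, -0.3, -0.2]
opening: 0.0452
t: 41.13
tool_pos: [0.4647, 0.25, 0.2205]
tool_rot: [1.072, 1.294, -1.068]
contact_force: [0.0, -0.4, 0.3]
opening: 0.045
t 41.13 p [0.4647 0.25   0.2205] psi 10.79 x [-0.     0.003 -1.   ] F [ 0.  -0.4  0.3] op 0.045 q [ 0.35 -0.18  1.85  0.    1.47  0.16]
```

View pics/g1.png

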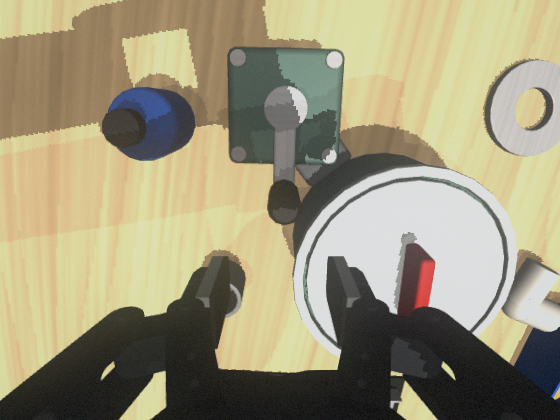

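Run:
```python
from h import *
im=cv2.imread('pics/g1.png');cv2.imwrite('pics/g2.png',cv2.resize(cv2.convertScaleAbs(im[35:240,210:360],alpha=1.6,beta=20),None,fx=2.9,fy=2.9,interpolation=cv2.INTER_CUBIC))
cv2.imwrite('pics/g3.png',cv2.resize(cv2.convertScaleAbs(im[165:235,250:320],alpha=3,beta=20),None,fx=8,fy=8,interpolation=cv2.INTER_CUBIC))
c=cam('wrist')
for k in ('crank_handle','crank_axis'):
    for d in ctrl.tip_of(k,'wrist')[:2]: print(k,d['score'],d['centre'],pix2z(c,d['centre'][1],d['centre'][0],.143))
# gearbox top corners z=.09
P=np.array([pix2z(c,u,v,.09)[:2] for u,v in [(229,47),(344,50),(343,162),(228,161)]]);print(P,P.mean(0),[np.linalg.norm(P[i]-P[i-1]) for i in range(4)])
```

```text
crank_handle 0.63 [198.8, 285.8] [0.4666 0.2642 0.143 ]
crank_axis 0.61 [106.8, 283.2] [0.4535 0.3226 0.143 ]
[[0.4061 0.3579]
 [0.4912 0.3721]
 [0.5103 0.2892]
 [0.4185 0.2725]] [0.4565 0.3229] [np.float64(0.0863200038456057), np.float64(0.08628108759804859), np.float64(0.08509517419743967), np.float64(0.09333272217421844)]
```

View pics/g2.png

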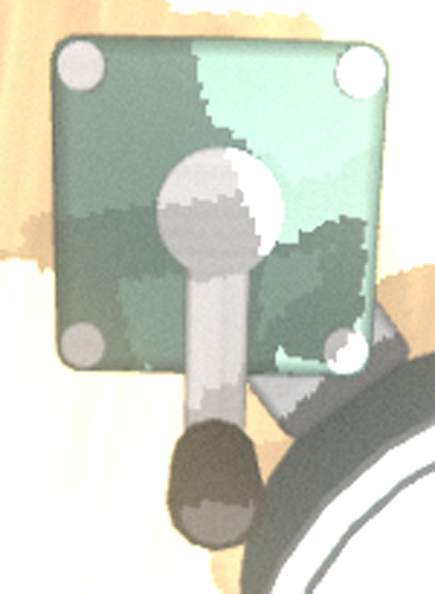

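View pics/g3.png

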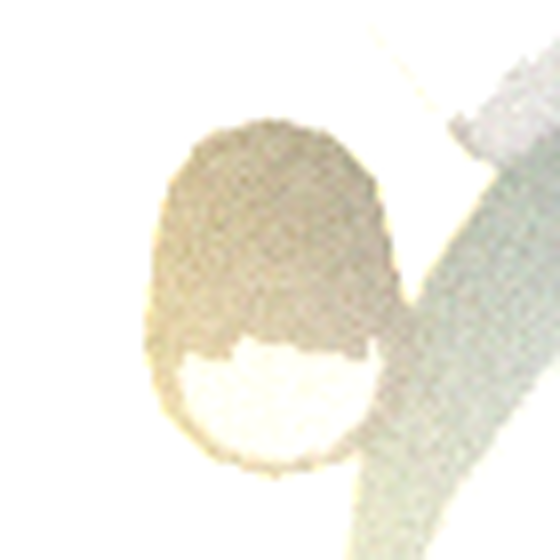

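Run:
```python
from h import *
c=cam('wrist')
print(pix2z(c,284.8,208.3,.166),pix2z(c,283.7,194,.12))
# hub in g2 crop: centre (219,211)/2.9, radius 63/2.9
print([pix2z(c,210+219/2.9,35+211/2.9,z) for z in (.12,.13)], 'r px',63/2.9)
# arm sides at two ends
print(pix2z(c,210+217/2.9,35+290/2.9,.118),pix2z(c,210+214/2.9,35+410/2.9,.118))
h=np.array([.4655,.260]);plan([*h,.18],Rd(10.8),5);plan([*h,.131],Rd(10.8),5)
```

```text
[0.4656 0.2643 0.166 ] [0.4662 0.2613 0.12  ]
[array([0.4556, 0.3221, 0.12  ]), array([0.4554, 0.3222, 0.13  ])] r px 21.724137931034484
[0.4588 0.3036 0.118 ] [0.4639 0.274  0.118 ]
5 rows d mm [ 8.1   0.48 -1.98] turn deg [-0.01  -0.035 -0.002] |d| 8.3
5 rows d mm [17.9   0.48 -1.96] turn deg [-0.01  -0.035 -0.002] |d| 18.0
```

```bash
python3 -m handwheel '[[0.045,[0.01,0.001,-0.006],[0,0,0]],[0.045,[0.015,0.002,-0.007],[0,-0.1,0]],[0.045,[0.02,0,0],[0,-0.1,0]],[0.045,[0.02,0,0],[0,0,0]],[0.045,[0.015,0,0],[0,0,0]],[0.045,[0.006,0,0],[0,0,0]],[0.045,[0.003,0,0],[0,0,0]],[0.045,[0,0,0],[0,0,0]],[0.045,[0,0,0],[0,0,0]],[0.045,[0,0,0],[0,0,0]]]'
python3 - <<'E'
from h import *
st(); save('wrist','g4')
E
```

```text
t: 42.12
tool_pos: [0.4659, 0.2637, 0.1328]
tool_rot: [1.071, 1.291, -1.068]
contact_force: [0.3, 0.1, 0.2]
opening: 0.0451
t 42.12 p [0.4659 0.2637 0.1328] psi 10.77 x [ 0.0022  0.0006 -1.    ] F [0.3 0.1 0.2] op 0.0451 q [ 0.38 -0.08  1.91 -0.    1.31  0.19]
```

View pics/g4.png

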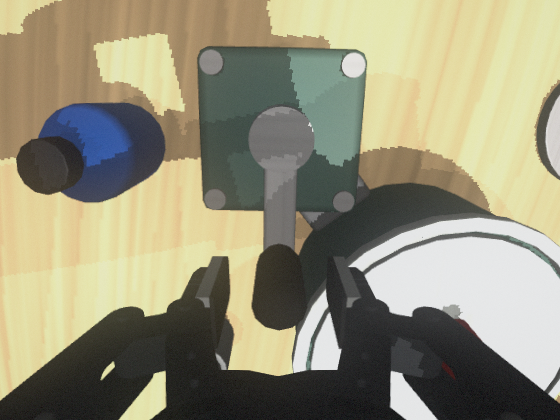

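```bash
python3 -m handwheel '[[0.01,[0,0,0],[0,0,0]],[0.01,[0,0,0],[0,0,0]],[0.01,[0,0,0],[0,0,0]],[0.01,[0,0,0],[0,0,0]],[0.01,[0,0,0],[0,0,0]],[0.01,[0,0,0],[0,0,0]]]' 40
cat > circ_plan.py <<'E'
from h import *
import sys
ax=np.array([.4555,.3222]); R0=.06
def run(a0,angs,bias):
    # print tool-frame shifts for successive clockwise steps; psi fixed 10.8; bias: handle - tcp (x,y)
    m=Rd(10.8).as_matrix(); pos=lambda a: ax+R0*np.array([np.cos(a),np.sin(a)])
    p=tool()[0][:2]+bias
    for a in angs:
        t=pos(a0-np.radians(a)); d=m.T@np.array([*(t-p),0]); print(a,np.round(d*1e3,1),t); p=t
E
python3 - <<'E'
from circ_plan import *
st(); p=tool()[0][:2]; v=p-ax; print(np.hypot(*v),np.degrees(np.arctan2(v[1],v[0])))
E
```

```text
t: 42.67
tool_pos: [0.4655, 0.2635, 0.1323]
tool_rot: [1.07, 1.291, -1.069]
contact_force: [-0.0, -0.3, 5.2]
opening: 0.0205
t 42.67 p [0.4655 0.2635 0.1323] psi 10.78 x [ 0.0013  0.0001 -1.    ] F [-0.  -0.3  5.2] op 0.0205 q [ 0.38 -0.08  1.92 -0.    1.31  0.19]
0.05951718257604291 -80.32473992499398
```

Run:
```python
from circ_plan import *
run(np.radians(-80.3),[3,8,15,23,31,39,47,55,60,63],[0,0])
```

```text
3 [ 0.  -3.1  0.3] [0.4625 0.2626]
8 [ 0.  -5.2 -0.6] [0.4573 0.2622]
15 [ 0.  -7.1 -1.6] [0.45   0.2625]
23 [ 0.  -7.9 -2.9] [0.4417 0.2638]
31 [ 0.  -7.4 -3.9] [0.4337 0.2663]
39 [ 0.  -6.8 -4.9] [0.4261 0.2699]
47 [ 0.  -6.  -5.8] [0.4191 0.2745]
55 [ 0.  -5.1 -6.6] [0.4129 0.28  ]
60 [ 0.  -2.7 -4.5] [0.4093 0.2839]
63 [ 0.  -1.4 -2.8] [0.4074 0.2863]
```

```bash
python3 -m handwheel '[[0.01,[0,-0.0031,0],[0,0,0]],[0.01,[0,-0.0052,-0.0006],[0,0,0]],[0.01,[0,-0.0071,-0.0016],[0,0,0]],[0.01,[0,-0.0079,-0.0029],[0,0,0]],[0.01,[0,-0.0074,-0.0039],[0,0,0]],[0.01,[0,-0.0068,-0.0049],[0,0,0]],[0.01,[0,-0.006,-0.0058],[0,0,0]],[0.01,[0,-0.0051,-0.0066],[0,0,0]],[0.01,[0,-0.0027,-0.0045],[0,0,0]],[0.01,[0,-0.0014,-0.0028],[0,0,0]]]'
python3 - <<'E'
from circ_plan import *
st(); p=tool()[0][:2]; v=p-ax; print(np.hypot(*v),np.degrees(np.arctan2(v[1],v[0]))); save('wrist','g5')
E
```

```text
t: 43.5
tool_pos: [0.4075, 0.2876, 0.1323]
tool_rot: [1.072, 1.29, -1.065]
contact_force: [5.3, 2.7, 3.5]
opening: 0.0209
t 43.5 p [0.4075 0.2876 0.1323] psi 10.82 x [ 0.0042  0.0015 -1.    ] F [5.3 2.7 3.5] op 0.0209 q [ 0.47 -0.17  2.   -0.    1.31  0.28]
0.05919643245984938 -144.24031307201105
```

View pics/g5.png

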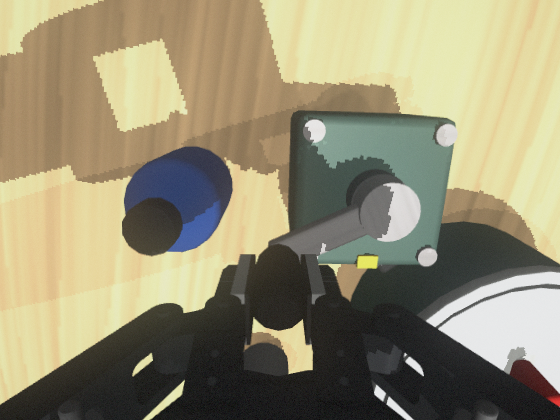

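Run:
```python
from circ_plan import *
import circ_plan; circ_plan.R0=.0592
run(np.radians(-143.5),[3,9,17,26,35,44,53,62,71,80,89,98,107,116,125,134,143,151,157,160],[0,0])
```

```text
3 [ 0.  -0.8 -1.8] [0.4061 0.2895]
9 [ 0.  -2.1 -5.8] [0.403  0.2949]
17 [ 0.  -1.8 -8.1] [0.3997 0.3024]
26 [ 0.  -0.7 -9.3] [0.3973 0.3114]
35 [ 0.   0.8 -9.3] [0.3963 0.3207]
44 [ 0.   2.2 -9. ] [0.3968 0.3299]
53 [ 0.   3.6 -8.6] [0.3987 0.339 ]
62 [ 0.   4.9 -7.9] [0.4021 0.3477]
71 [ 0.   6.1 -7. ] [0.4067 0.3557]
80 [ 0.   7.1 -6. ] [0.4126 0.363 ]
89 [ 0.   7.9 -4.8] [0.4195 0.3692]
98 [ 0.   8.6 -3.5] [0.4273 0.3742]
107 [ 0.   9.  -2.1] [0.4357 0.378 ]
116 [ 0.   9.3 -0.7] [0.4447 0.3804]
125 [0.  9.3 0.8] [0.454  0.3814]
134 [0.  9.  2.2] [0.4632 0.3809]
143 [0.  8.6 3.6] [0.4723 0.379 ]
151 [0.  7.1 4.3] [0.48   0.3761]
157 [0.  4.9 3.8] [0.4855 0.3732]
160 [0.  2.3 2.1] [0.4882 0.3716]
```

```bash
python3 -m handwheel '[[0.01,[0,-0.0008,-0.0018],[0,0,0]],[0.01,[0,-0.0021,-0.0058],[0,0,0]],[0.01,[0,-0.0018,-0.0081],[0,0,0]],[0.01,[0,-0.0007,-0.0093],[0,0,0]],[0.01,[0,0.0008,-0.0093],[0,0,0]],[0.01,[0,0.0022,-0.009],[0,0,0]],[0.01,[0,0.0036,-0.0086],[0,0,0]],[0.01,[0,0.0049,-0.0079],[0,0,0]],[0.01,[0,0.0061,-0.007],[0,0,0]]]'
python3 -c "
from circ_plan import *
st(); p=tool()[0][:2]; v=p-ax; print(np.hypot(*v),np.degrees(np.arctan2(v[1],v[0])))
run(np.radians(-143.5),[80,89,98,107,116,125,134,140,143],[0,0])"
```

```text
t: 44.3
tool_pos: [0.4055, 0.3548, 0.1322]
tool_rot: [1.068, 1.293, -1.07]
contact_force: [-1.8, -0.7, 9.7]
opening: 0.021
t 44.3 p [0.4055 0.3548 0.1322] psi 10.82 x [-0.0012 -0.0012 -1.    ] F [-1.8 -0.7  9.7] op 0.021 q [ 0.58 -0.07  1.9  -0.    1.31  0.39]
0.05973335463494295 146.88875208265299
80 [ 0.   8.  -7.3] [0.412  0.3635]
89 [ 0.   8.1 -4.9] [0.419  0.3698]
98 [ 0.   8.7 -3.6] [0.4269 0.3749]
107 [ 0.   9.2 -2.1] [0.4355 0.3788]
116 [ 0.   9.4 -0.7] [0.4446 0.3812]
125 [0.  9.4 0.8] [0.4539 0.3822]
134 [0.  9.1 2.2] [0.4633 0.3817]
140 [0.  5.9 2.3] [0.4695 0.3805]
143 [0.  2.8 1.4] [0.4725 0.3797]
```

```bash
python3 -m handwheel '[[0.01,[-0.0005,0.0075,-0.0068],[0,0,0]],[0.01,[-0.0005,0.0081,-0.0049],[0,0,0]],[0.01,[0,0.0087,-0.0036],[0,0,0]],[0.01,[0,0.0092,-0.0021],[0,0,0]],[0.01,[0,0.0094,-0.0007],[0,0,0]],[0.01,[0,0.0094,0.0008],[0,0,0]],[0.01,[0,0.0091,0.0022],[0,0,0]],[0.01,[0,0.0059,0.0023],[0,0,0]],[0.01,[0,0.0028,0.0014],[0,0,0]]]'
python3 -c "
from circ_plan import *
st(); p=tool()[0][:2]; v=p-ax; print(np.hypot(*v),np.degrees(np.arctan2(v[1],v[0])))
run(np.radians(-143.5),[146,152,160,169,178,187,196,205,214,223],[0,0])"
```

```text
t: 45.05
tool_pos: [0.4727, 0.3804, 0.1325]
tool_rot: [1.071, 1.295, -1.068]
contact_force: [-0.2, 6.3, 4.4]
opening: 0.0208
t 45.05 p [0.4727 0.3804 0.1325] psi 10.79 x [-0.0005  0.003  -1.    ] F [-0.2  6.3  4.4] op 0.0208 q [0.55 0.09 1.75 0.   1.31 0.36]
0.06069155110878514 73.50425499143668
146 [0.  2.4 2.1] [0.4755 0.3788]
152 [0.  5.2 3.4] [0.4813 0.3764]
160 [0.  6.4 5.4] [0.4886 0.3722]
169 [0.  6.2 7.1] [0.496  0.3664]
178 [0. 5. 8.] [0.5025 0.3596]
187 [0.  3.7 8.7] [0.5077 0.3517]
196 [0.  2.3 9.1] [0.5117 0.3432]
205 [0.  0.9 9.4] [0.5143 0.3342]
214 [ 0.  -0.6  9.4] [0.5154 0.3248]
223 [ 0.  -2.1  9.2] [0.5151 0.3154]
```

```bash
python3 -m handwheel '[[0.01,[0,0.0024,0.0019],[0,0,0]],[0.01,[0,0.0052,0.0034],[0,0,0]],[0.01,[0,0.0064,0.0054],[0,0,0]],[0.01,[0,0.0062,0.0071],[0,0,0]],[0.01,[0,0.005,0.008],[0,0,0]],[0.01,[0,0.0037,0.0087],[0,0,0]],[0.01,[0,0.0023,0.0091],[0,0,0]],[0.01,[0,0.0009,0.0094],[0,0,0]],[0.01,[0,-0.0006,0.0094],[0,0,0]],[0.01,[0,-0.0021,0.0092],[0,0,0]]]'
python3 -c "
from circ_plan import *
st(); p=tool()[0][:2]; v=p-ax; print(np.hypot(*v),np.degrees(np.arctan2(v[1],v[0])))
run(np.radians(-143.5),[232,241,250,259,268,277,286,292,295],[0,0])"
```

```text
t: 45.88
tool_pos: [0.5156, 0.3138, 0.1324]
tool_rot: [1.07, 1.292, -1.069]
contact_force: [2.0, 2.0, 3.9]
opening: 0.0207
t 45.88 p [0.5156 0.3138 0.1324] psi 10.8 x [ 0.0011  0.     -1.    ] F [2.  2.  3.9] op 0.0207 q [ 0.42  0.08  1.75 -0.    1.31  0.24]
0.06065768120376894 -7.961000851726974
232 [ 0.  -3.6  7.1] [0.5133 0.3062]
241 [ 0.  -4.8  8.1] [0.5101 0.2973]
250 [ 0.  -6.   7.2] [0.5055 0.2891]
259 [ 0.  -7.1  6.2] [0.4997 0.2817]
268 [ 0. -8.  5.] [0.4929 0.2752]
277 [ 0.  -8.7  3.7] [0.485 0.27 ]
286 [ 0.  -9.1  2.3] [0.4765 0.266 ]
292 [ 0.  -6.2  0.7] [0.4705 0.2641]
295 [ 0.  -3.1  0.1] [0.4675 0.2634]
```

```bash
python3 -m handwheel '[[0.01,[0,-0.0034,0.0075],[0,0,0]],[0.01,[0,-0.0048,0.0081],[0,0,0]],[0.01,[0,-0.006,0.0072],[0,0,0]],[0.01,[0,-0.0071,0.0062],[0,0,0]],[0.01,[0,-0.008,0.005],[0,0,0]],[0.01,[0,-0.0087,0.0037],[0,0,0]],[0.01,[0,-0.0091,0.0023],[0,0,0]],[0.01,[0,-0.0062,0.0007],[0,0,0]],[0.01,[0,0,0],[0,0,0]],[0.01,[0,0,0],[0,0,0]]]'
python3 -c "
from circ_plan import *
st(); p=tool()[0][:2]; v=p-ax; print(np.hypot(*v),np.degrees(np.arctan2(v[1],v[0])))
plan([.4655,.2635,.1325],Rd(10.8),1)"
```

```text
t: 46.72
tool_pos: [0.4694, 0.2642, 0.1323]
tool_rot: [1.068, 1.294, -1.07]
contact_force: [-1.5, 3.6, 5.1]
opening: 0.021
t 46.72 p [0.4694 0.2642 0.1323] psi 10.82 x [-0.0016 -0.0002 -1.    ] F [-1.5  3.6  5.1] op 0.021 q [ 0.37 -0.07  1.9   0.    1.31  0.19]
0.059695463680494186 -76.49827819709166
1 rows d mm [-0.15 -3.99 -0.1 ] turn deg [ 0.017 -0.006  0.092] |d| 4.0
```

```bash
python3 -m handwheel '[[0.01,[0,-0.002,0],[0,0,0]],[0.01,[0,-0.002,0],[0,0,0]],[0.01,[0,0,0],[0,0,0]],[0.01,[0,0,0],[0,0,0]]]'
python3 -m handwheel '[[0.045,[0,0,0],[0,0,0]],[0.045,[0,0,0],[0,0,0]],[0.045,[0,0,0],[0,0,0]],[0.045,[-0.01,0,0],[0,0,0]],[0.045,[-0.02,0,0],[0,0,0]],[0.045,[-0.025,0,0],[0,0,0]],[0.045,[-0.025,0,0],[0,0,0]],[0.045,[0,0,0],[0,0,0]],[0.045,[0,0,0],[0,0,0]]]'
python3 -c "
from h import *
st();save('wrist','h1');plan([.4647,.25,.2205],Rd(10.8),3)"
```

```text
t: 47.05
tool_pos: [0.4664, 0.2635, 0.1323]
tool_rot: [1.069, 1.293, -1.07]
contact_force: [-2.2, 6.0, 4.5]
opening: 0.0206
t: 47.8
tool_pos: [0.4679, 0.2634, 0.215]
tool_rot: [1.072, 1.289, -1.067]
contact_force: [0.1, 0.3, -0.0]
opening: 0.045
t 47.8 p [0.4679 0.2634 0.215 ] psi 10.77 x [ 0.0041  0.0007 -1.    ] F [ 0.1  0.3 -0. ] op 0.045 q [ 0.37 -0.15  1.84 -0.    1.45  0.19]
3 rows d mm [-2.48 -1.56  4.13] turn deg [-0.01   0.011 -0.018] |d| 5.1
```

View pics/h1.png

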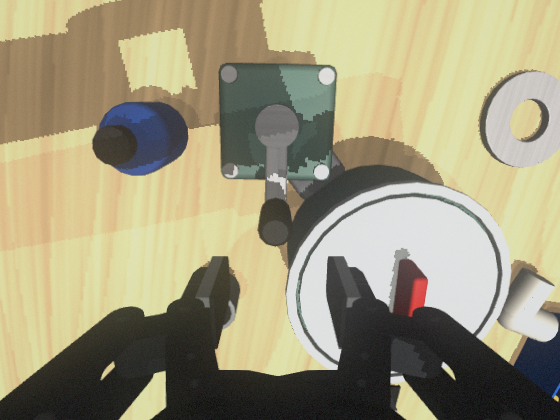

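```bash
python3 -m handwheel '[[0.045,[-0.02,0,0.03],[0,0,0]],[0.045,[0,0,0.038],[0,0,0]],[0.045,[0,0,0.038],[0,0,0]],[0.045,[0,0,0.038],[0,0,0]],[0.045,[0,0,0.038],[0,0,0]],[0.045,[0,0,0.038],[0,0,0]],[0.045,[0,0,0.038],[0,0,0]],[0.045,[0,0,0.038],[0,0,0]],[0.045,[0,0,0.03],[0,0,0]],[0.045,[0,0,0.02],[0,0,0]]]'
python3 - <<'E'
from h import *
st()
for n in('top','scene'): save(n,'h2'+n)
def cr(f,b,s): 
    x0,y0,x1,y1=b;return cv2.resize(cv2.imread(f)[y0:y1,x0:x1],None,fx=s,fy=s,interpolation=cv2.INTER_CUBIC)
b=(115,200,185,250);t=np.hstack([cr('pics/a_top.png',b,5.6),cr('pics/h2top.png',b,5.6)])
b=(355,160,415,210);u=np.hstack([cr('pics/a_scene.png',b,6.5),cr('pics/h2scene.png',b,6.5)])
w=min(t.shape[1],u.shape[1]);cv2.imwrite('pics/h2c.png',np.vstack([t[:,:w],u[:,:w]])[:600])
E
```

```text
t: 48.68
tool_pos: [0.5305, -0.0795, 0.2304]
tool_rot: [1.07, 1.294, -1.074]
contact_force: [0.6, 0.0, -1.1]
opening: 0.045
t 48.68 p [ 0.5305 -0.0795  0.2304] psi 10.63 x [-0.0036 -0.0002 -1.    ] F [ 0.6  0.  -1.1] op 0.045 q [-0.29 -0.16  1.82 -0.    1.49 -0.47]
```

View pics/h2c.png

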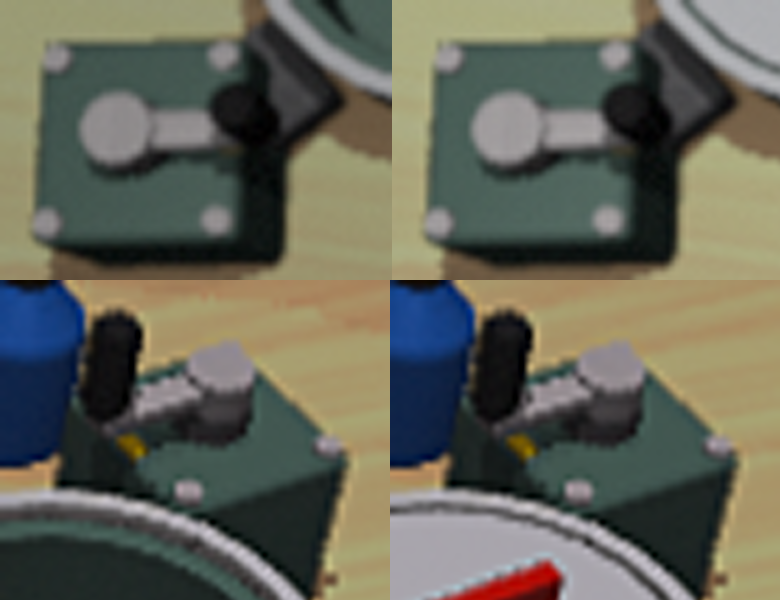

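View pics/h2top.png

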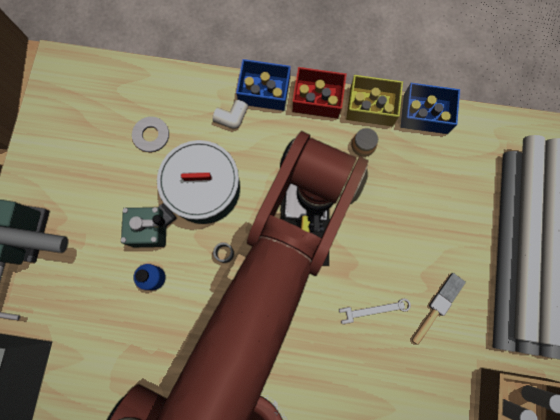

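View pics/h2scene.png

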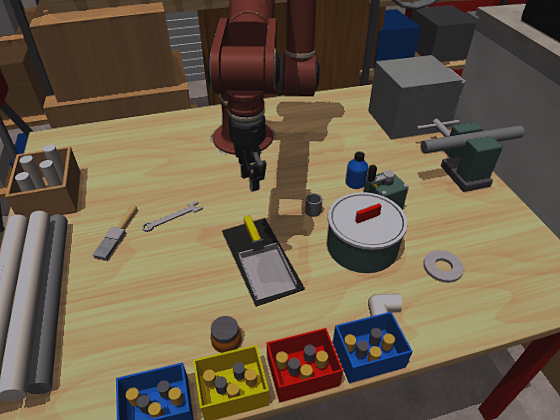

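```bash
python3 -m handwheel '[[0.045,[0,0,0],[0,0,0]],[0.045,[0,0,0],[0,0,0]],[0.045,[0,0,0],[0,0,0]]]'
python3 -c "
from station import ctrl
print(ctrl.finish_job())"
```

```text
t: 49.03
tool_pos: [0.531, -0.0754, 0.2319]
tool_rot: [1.068, 1.294, -1.069]
contact_force: [1.0, 0.2, 0.6]
opening: 0.0453
the job is handed in; nothing more can be done
None
```

The job is done in the order asked and was handed in at about t = 49 s. My last checks found nothing wrong, except that the crank may sit about 1° short of a full turn.

- **Nuts:** Two nuts were present. I put both on the scoop, carried them level to the tub and tipped them in at about 50°. Both showed in the tub in the pictures, and the weight felt on the scoop dropped to that of the empty scoop.
- **Scoop:** It is back flat on its mat, in the place it started from.
- **Cover:** It is in the rim, resting at the expected ledge height, with an even gap all round in the wrist and scene pictures.
- **Crank:** I turned it one full turn clockwise. The before and after pictures match to about a pixel, and the last grip position was about 0.9 mm (about 1°) short of the start.
- **Other things:** Nothing else looks moved. The highest measured contact force I read was about 10 N, with readings taken only at the end of each move. The robot was touching nothing at hand-in.

The first wrist-camera reading of the held cover was about 3 mm off because the arm was still settling. A reading taken after it had settled agreed to about 1 mm, and I used that one.

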